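Find the rattling valve case and show it to the scanner

ROBOT

A 6-joint arm with a two-finger parallel gripper is mounted at the origin on the work surface. World frame = base frame: x ahead of the robot, y to its left, z up, the work surface at z = 0. Lengths are in mm, angles in rad, forces in N, time in s.
With the tool pointing down it reaches from about 350 to 775 mm from the base axis. Payload 7.3 kg.
Tool frame: the origin (TCP) lies midway between the tips of the shut fingers; the grasp point (between the pads) lies 19 mm behind it; x points along the fingers, y is the direction in which the jaws open and shut, and the axes are right-handed (so a half turn about x gives the same grasp; the last joint's range is limited). The gripper opens to 92 mm and grips with 3 to 60 N. Pads are 19 mm wide; open, the fingers measure 130 mm over their backs; the gripper's body (75 mm by 190 mm) begins 47 mm behind the grasp point.
Start: joints at [-1.274, 0.342, 1.524, -0, 1.275, -0.146], TCP at [224.972, -474.379, 198.541] pointing down, gripper open.
Joint ranges: [-2.53, 2.53], [-0.77, 2.02], [0.04, 2.7], [-1, 4.14], [0.28, 2.66], [-3.11, 3.11]. Speed limits (rad/s): [2.57, 2.57, 3.14, 3.14, 3.14, 3.14].

INTERFACE

Orientations are given as [roll, pitch, yaw] about the fixed x, y, z axes, in that order (R = Rz(yaw) Ry(pitch) Rx(roll)).
In Python, from plant import bot gives the robot as it stands. The module is installed in compiled form; this text tells all that it offers.
- The arm moves only by the shell command python3 -m handwheel 'ROWS' [OPENING]. ROWS is JSON, a list that holds one entry, the list of rows, each a list of 4 numbers: the shift along the tool's x, y, z in cm, then the turn about the tool's x in rad. A call has 1 to 8 rows; each row shifts and turns the commanded pose from where the row before left it, along the tool's axes as they then stand; what a row does not reach is not made up. A row lasts 1/12 s, in which the tool goes at most 41.7 mm and 7.16 degrees, less where a joint would pass 70% of its speed; a pose out of reach is approached as far as the arm can. A call is refused whole if a number of a shift passes 4.17 or a number of a turn 0.125, either way. A call with a gripper value outside its range is refused whole. OPENING is the opening, from 0 (shut) to 1 (fully open), set as the call begins (- or left out, the last holds). The fingers move at their own pace and stop on an object; the grip force is fixed at half the most. Time passes only in rows, so rows that do not move let the fingers close. It gives the time, the measured TCP pose, the force and the opening at its end, in the units of the state.
- bot.get_obs(): the state, without advancing time (a new reading comes with each control period).
- bot.capture(name): name is "side" or "top" or "wrist"; returns (picture, depth): 420x560x3 uint8, red, green, blue; 420x560 float32, mm along the optical axis (not along the pixel's ray), 0 where there is no reading.
- bot.camera_model(name): a dict with "fx", "fy", "cx", "cy" (pixels), "position" and "rotation" of the camera in the world. Camera axes: x right, y down, z forward; pixel columns grow to the right and rows downward; lengths in mm; the calibration is good to about 2 mm. The wrist camera is an equidistant fisheye: a pixel r from the principal point sees the ray r / f radians off the axis. A picture is of the moment at which its call begins: read the wrist's pose just before it. camera_model takes no time and is no camera call; for the wrist camera it gives the pose at the moment of the call.
- bot.close_job(): hands the job in, once; it reports no verdict.
Trained networks look in the newest picture that a camera, given by its name, has taken for a name from the list of things; names that differ only in an ending like _2 or _b are one class to them, and where a whole thing is asked for, a point or a joint stands for the part that bears it (a point fixed in the world has none). Each returns a list of dicts, best first, with "conf" (0 to 1); they miss things now and then, are a little off and sometimes report something else, mostly with a low value. They report only what shows in the picture. A call takes as long as a camera call.
- bot.find_in(camera, label): "bbox" ([left, top, width, height] in pixels, round what is visible of it).
- bot.spot_point(camera, label): "point" ([column, row] in pixels: a listed point, or the origin of a listed thing).
The state is a dict: "time": time; "joint_positions": joint angles; "dq": joint speeds; "tau": joint torques, N m; "tool_pos": TCP position; "tcp_rot": TCP orientation; "contact_force": force on the tool from outside, world axes, zero at the start; "moment": the same for the moment, N m; "grip_width": finger opening in mm.
Only numpy, scipy, OpenCV 4.12 (cv2) and the standard library are available. Lean on these libraries where they do the work, as an engineer would, in place of code of your own. Each camera call takes 0.05 s, during which the arm holds its last target.

TASK

Push the scanner's sprung plunger fully down and let it come back up to wake the scanner; then shake the three sealed valve cases in turn until you find the one with a loose part rattling inside. Stand any sound case you lifted back upright on the tray, and finish while still holding the rattling case, motionless and upright in the air, level with the scanner window at its show point in front of the glass, a small end facing it. Leave the other things on the bench alone.

Things in the scene. Friction and masses are not known exactly. Their poses are not given: they have to be found in the camera images.
- case_k: one of three sealed valve cases that look alike: grey plastic box 96 x 50 x 62 mm high, dark lid seam, latch on each small end, label on the lid; 0.37 to 0.48 kg, weight does not tell. In one, a 170 g core is loose on its spring and knocks to and fro lengthwise, about 3 times a second, 1 to 2 s after a shake. Origin: centre of the underside; x along the length, z up. Stands on the tray
- case_m: one of three sealed valve cases that look alike: grey plastic box 96 x 50 x 62 mm high, dark lid seam, latch on each small end, label on the lid; 0.37 to 0.48 kg, weight does not tell. In one, a 170 g core is loose on its spring and knocks to and fro lengthwise, about 3 times a second, 1 to 2 s after a shake. Origin: centre of the underside; x along the length, z up. Stands on the tray
- case_t: one of three sealed valve cases that look alike: grey plastic box 96 x 50 x 62 mm high, dark lid seam, latch on each small end, label on the lid; 0.37 to 0.48 kg, weight does not tell. In one, a 170 g core is loose on its spring and knocks to and fro lengthwise, about 3 times a second, 1 to 2 s after a shake. Origin: centre of the underside; x along the length, z up. Stands on the tray
- tray: shallow aluminium tray screwed to the bench, 200 mm (x, away from the robot) by 400 mm (y), floor 6 mm above the bench, rim 14 mm above the bench. Origin: centre of its underside. The cases stand in a row along its y, about 125 mm apart, their lengths along its x
- plunger_top (a point): centre of the top face of the sprung plunger, a dark round knob 40 mm across on a steel stem, standing upright on a small white box (70 x 70 mm) fixed to the bench; the top face is 74 mm above the bench when up
- plunger (a joint): how far the plunger is pressed straight down, m: 0 up, 0.018 fully down on its stop; a spring returns it; about 3 N starts it and 8 N holds it fully down
- scanner: scanner fixed to the bench beyond the plunger box: base 110 x 100 x 14 mm, steel stem, dark head 62 mm wide whose top is 183 mm above the bench. Origin: centre of the base's underside; the window looks along the scanner's -x axis, roughly towards the robot
- window (a point): centre of the scanner's glass window, 155 mm above the bench, 48 mm in front of the stand's origin
- show_point (a point): point in the air 117 mm straight out in front of the window and 125 mm above the bench, where the middle of the underside of the shown case belongs (its middle is then level with the window and its near end 69 mm from the glass)
- vial_a: small amber screw-cap jar, 22 mm across, 36 mm high, standing on the tray's far strip between two cases. Bystander, to be left alone. Origin: centre of its underside
- vial_b: second such jar, 22 mm across, 36 mm high, on the tray's far strip. Bystander, to be left alone. Origin: centre of its underside
- reagent: white bottle with dark cap, 66 mm across, 140 mm high, on the bench. Bystander, to be left alone. Origin: centre of its underside
- beaker: glass beaker, 70 mm across, 85 mm high. Bystander, to be left alone. Origin: centre of its underside
- tip_box: open grey compartment box 110 x 80 x 50 mm high. Bystander, to be left alone. Origin: centre of its underside
- driver: screwdriver lying on the bench. Bystander, to be left alone. Origin: on the tool's axis, about mid-length, at its underside
- tape: roll of paper tape lying flat, 80 mm across, 22 mm high. Bystander, to be left alone. Origin: centre of its underside

How it is judged:
By the outcome, as a careful person would: the job done as asked, in the order asked, and still so for the second after the job is handed in, while the arm keeps its last pose, push and grip.
It also fails if it takes over 67 s, if anything falls off the work surface, if the arm or the gripper's body presses on something with over 40 N, if the wrist force passes 120 N, or if a joint passes its speed limit or range.

## Working session

There is one attempt and no reset: what is moved stays moved. The work goes in short steps, Python scripts to look and compute and a shell command to move; the robot and the scene stay as the last step left them, time stands still between calls to the robot, and variables do not carry over. Pictures are saved under pics/ and viewed, and the job is handed in when it is done.

```bash
mkdir -p pics; ls; cat > h.py <<'E'
import numpy as np, cv2
from plant import bot
def save(cam,name):
    p,d=bot.capture(cam); cv2.imwrite(f'pics/{name}.png',p[:,:,::-1]); np.save(f'pics/{name}.npy',d); return p,d
def w(cam,u,v,d):
    m=bot.camera_model(cam); x=np.array([(u-m['cx'])/m['fx'],(v-m['cy'])/m['fy'],1])*d
    return np.array(m['rotation'])@x+np.array(m['position'])
def wz(cam,u,v,z):
    m=bot.camera_model(cam); R=np.array(m['rotation']);p=np.array(m['position'])
    r=R@np.array([(u-m['cx'])/m['fx'],(v-m['cy'])/m['fy'],1]); return p+r*(z-p[2])/r[2]
E
python3 - <<'E'
from h import *
np.set_printoptions(precision=2,suppress=True)
print(bot.get_obs())
for c in ['top','side']:
    p,d=save(c,c+'0'); print(c,bot.camera_model(c))
    for n in ['case_k','plunger_top','show_point','window','scanner','tray','vial_a']:
        try:
            for r in bot.spot_point(c,n)[:4]: print(n,r)
        except Exception as e: print(n,e)
print(bot.get_obs()['time'])
E
```

```text
pics
{'time': 0.0, 'joint_positions': array([-1.27,  0.34,  1.53,  0.  ,  1.28, -0.15]), 'dq': array([-0.,  0.,  0., -0.,  0.,  0.]), 'tau': array([ -0.  , -43.12, -24.42,   0.07,   0.06,  -0.  ]), 'tool_pos': array([ 224.83, -473.92,  197.84]), 'tcp_rot': array([-1.72,  1.57,  1.86]), 'contact_force': array([0.2 , 0.7 , 0.75]), 'moment': array([-0.05,  0.01,  0.01]), 'grip_width': 91.83423916606901}
top {'fx': 439.7843899803721, 'fy': 439.7843899803721, 'cx': 285.7484105050883, 'cy': 202.5382435847922, 'position': array([ 373.95,  -13.66, 1320.24]), 'rotation': array([-2.97, -0.02, -1.54])}
case_k {'point': [173.4, 239.7], 'conf': 0.87}
case_k {'point': [214.7, 241.2], 'conf': 0.84}
case_k {'point': [261.9, 244.7], 'conf': 0.81}
plunger_top {'point': [374.8, 269.6], 'conf': 0.51}
window {'point': [393.0, 191.8], 'conf': 0.57}
scanner {'point': [378.3, 187.2], 'conf': 0.9}
tray {'point': [217.8, 234.4], 'conf': 0.63}
vial_a {'point': [201.3, 210.6], 'conf': 0.6}
vial_a {'point': [236.6, 216.4], 'conf': 0.36}
vial_a {'point': [111.7, 263.5], 'conf': 0.32}
side {'fx': 539.4341688584933, 'fy': 539.4341688584933, 'cx': 276.1289717948048, 'cy': 205.3736074626026, 'position': array([-244.9 ,  960.14, 1140.36]), 'rotation': array([-2.24,  0.02, -2.46])}
case_k {'point': [261.4, 288.2], 'conf': 0.85}
case_k {'point': [234.7, 312.5], 'conf': 0.72}
case_k {'point': [288.8, 260.7], 'conf': 0.64}
plunger_top {'point': [370.0, 196.1], 'conf': 0.57}
show_point {'point': [380.9, 170.8], 'conf': 0.42}
window {'point': [318.3, 148.8], 'conf': 0.58}
scanner {'point': [311.1, 181.8], 'conf': 0.79}
tray {'point': [257.3, 281.7], 'conf': 0.65}
vial_a {'point': [230.1, 277.5], 'conf': 0.47}
vial_a {'point': [252.3, 260.0], 'conf': 0.4}
0.8
```

```bash
sed -i 's/^from plant/from scipy.spatial.transform import Rotation as Ro\nfrom plant/; s/np.array(m\[.rotation.\])/Ro.from_euler("xyz",m["rotation"]).as_matrix()/' h.py
python3 - <<'E'
from h import *
np.set_printoptions(precision=1,suppress=True)
print(w('top',280,200,1320),w('side',280,200,1500))
for n,u,v,z in [('case',173.4,239.7,6),('case',214.7,241.2,6),('case',261.9,244.7,6),('pl',374.8,269.6,74),('win',393,191.8,155),('sc',378.3,187.2,0),('tray',217.8,234.4,0),('va',201.3,210.6,6),('vb',236.6,216.4,6)]: print('top',n,wz('top',u,v,z))
for n,u,v,z in [('case',261.4,288.2,6),('case',234.7,312.5,6),('case',288.8,260.7,6),('pl',370,196.1,74),('win',318.3,148.8,155),('show',380.9,170.8,125),('sc',311.1,181.8,0),('tray',257.3,281.7,0),('va',230.1,277.5,6),('vb',252.3,260,6)]: print('side',n,wz('side',u,v,z))
for n in ['top0','side0']:
    d=np.load(f'pics/{n}.npy')
E
```

```text
[602.9 -18.6  20.1] [505.2  42.2 221. ]
top case [475.2 294.3   6. ]
top case [474.5 171.8   6. ]
top case [468.4  31.1   6. ]
top pl [ 403.4 -291.3   74. ]
top win [ 611.8 -323.9  155. ]
top sc [ 656.4 -319.8    0. ]
top tray [495.6 164.5   0. ]
top va [565.2 217.1   6. ]
top vb [551.  110.3   6. ]
side case [466.6 178.7   6. ]
side case [466.  291.5   6. ]
side case [474.   42.9   6. ]
side pl [ 407.7 -299.8   74. ]
side win [ 633.6 -323.9  155. ]
side show [ 419.9 -379.   125. ]
side sc [ 664.  -330.6    0. ]
side tray [496.1 162.6   0. ]
side va [565.2 203.    6. ]
side vb [562.2 108.3   6. ]
```

View pics/top0.png

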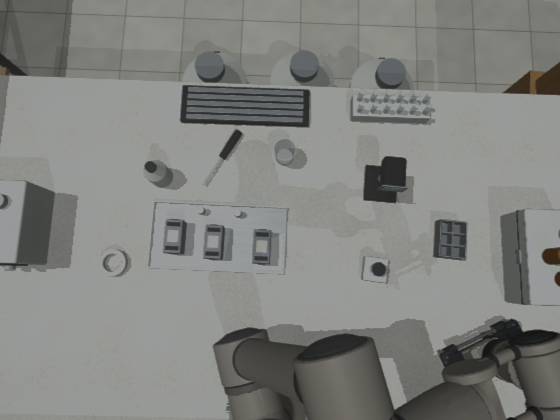

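View pics/side0.png

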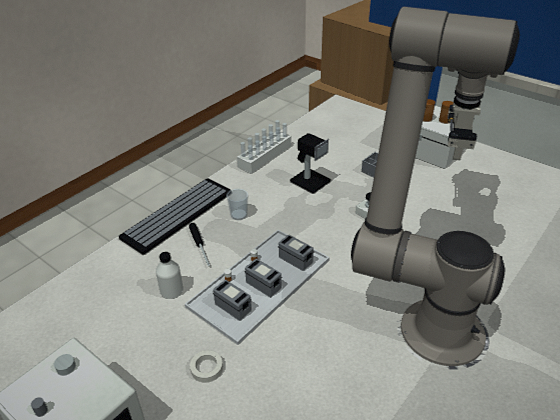

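```bash
python3 - <<'E'
from h import *
np.set_printoptions(precision=1,suppress=True)
d=np.load('pics/top0.npy'); m=bot.camera_model('top')
v,u=np.mgrid[:420,:560]
P=(np.stack([(u-m['cx'])/m['fx'],(v-m['cy'])/m['fy'],np.ones_like(u)],-1)*d[...,None])@Ro.from_euler("xyz",m["rotation"]).as_matrix().T+m['position']
def reg(n,u0,u1,v0,v1,z0,z1):
    q=P[v0:v1,u0:u1]; msk=((q[...,2]>z0)&(q[...,2]<z1)).astype(np.uint8)
    k,l,s,c=cv2.connectedComponentsWithStats(msk)
    for i in range(1,k):
        if s[i,4]<15: continue
        X=q[l==i]; r=cv2.minAreaRect(X[:,:2].astype(np.float32))
        e=X[:,:2].max(0);f=X[:,:2].min(0)
        print(n,s[i,4],'med z',np.median(X[:,2]),'mean',X.mean(0),'rect',np.round(r[0],1),np.round(r[1],1),round(r[2],1),'aabb c',(e+f)/2,e-f)
reg('cases',150,285,205,272,55,80)
reg('vials',150,285,205,272,25,50)
reg('plun',355,400,250,295,60,90)
reg('pbox',355,400,250,295,15,58)
reg('schead',355,415,150,205,165,195)
reg('scbase',355,415,150,205,9,25)
reg('tray',140,295,195,280,9,25)
reg('tipbox',430,470,215,265,30,60)
i=cv2.imread('pics/top0.png')
cv2.imwrite('pics/tc.png',cv2.resize(i[145:295,345:475],None,fx=4,fy=4,interpolation=cv2.INTER_CUBIC))
cv2.imwrite('pics/tc2.png',cv2.resize(i[195:280,145:295],None,fx=5,fy=5,interpolation=cv2.INTER_CUBIC))
E
```

```text
cases 627 med z 68.51807547526687 mean [481.1 282.5  68. ] rect [481.9 283.5] [51.6 98.7] 88.3 aabb c [481.9 283.6] [98.2 52.5]
cases 619 med z 68.11543795045463 mean [468.5 168.7  68. ] rect [469.5 169.4] [ 51.2 100. ] 89.0 aabb c [469.6 169.6] [100.   51.8]
cases 606 med z 68.24683724508623 mean [459.9  31.   68.1] rect [461.   31.4] [50.1 98.3] 88.9 aabb c [461.1  31.4] [97.8 50.6]
vials 49 med z 41.74444939434784 mean [562.6 215.4  41.6] rect [563.1 215.8] [20.  20.3] 75.1 aabb c [563.3 216.3] [20.6 20.2]
vials 46 med z 41.544317635460516 mean [558.3 107.1  41.4] rect [558.6 107.1] [20.5 19.1] 53.2 aabb c [558.1 107.9] [20.2 21. ]
vials 55 med z 36.786948741260176 mean [478.1 259.4  37.2] rect [481.8 259.5] [ 2.1 92.7] 89.1 aabb c [481.8 259.6] [92.6  3.1]
vials 30 med z 38.41588483752105 mean [472.3 144.9  37.7] rect [472.7 144.8] [ 1.4 74.7] 88.7 aabb c [472.7 145. ] [74.6  2.4]
plun 163 med z 73.70182696577012 mean [ 406.4 -300.7   73.9] rect [ 406.8 -300.8] [36.3 38.8] 1.6 aabb c [ 406.7 -300.7] [36.5 38.8]
pbox 440 med z 33.7352444666202 mean [ 405.6 -295.5   33.3] rect [ 40
[... 811 characters left out ...]
 91.2] 89.5 aabb c [481.8 257.5] [91.2  7.2]
tray 99 med z 13.276672440057155 mean [461.7 -31.8  13.3] rect [459.6 -26.3] [ 18.6 145.4] 89.1 aabb c [459.5 -26.7] [145.4  19.3]
tray 24 med z 14.842995552586558 mean [442.8 361.8  14.2] rect [443.6 362.3] [32.2  6.1] 1.8 aabb c [443.6 362.1] [32.4  6.6]
tray 191 med z 13.667987906669168 mean [393.  217.   13.5] rect [394.8 209.8] [311.8  29.4] 85.3 aabb c [404.2 209.4] [ 35.4 310.8]
tray 33 med z 15.054291411966688 mean [387.3  12.5  14.8] rect [387.4  12.9] [70.7  4. ] 88.5 aabb c [387.9  12.9] [ 4.9 70.7]
tipbox 557 med z 43.98812966501259 mean [ 501.4 -524.3   43.1] rect [ 500.5 -524.4] [ 82.2 110.3] 85.7 aabb c [ 501.1 -524. ] [113.8  87.7]
```

View pics/tc.png

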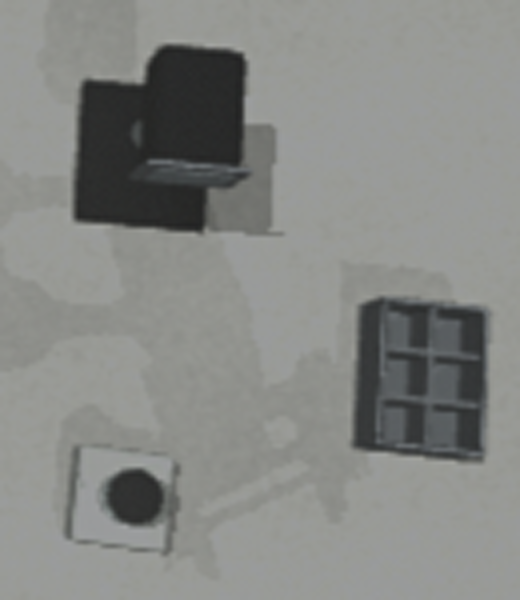

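View pics/tc2.png

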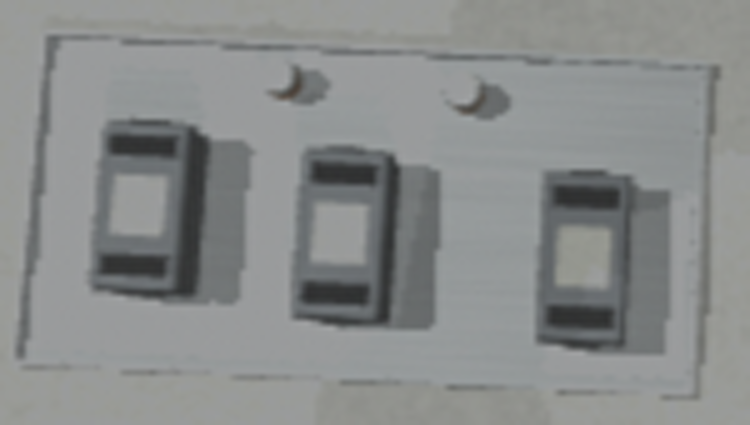

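```bash
cat > go.py <<'E'
import sys
from h import *
np.set_printoptions(precision=3,suppress=True)
def go(x,y,z,jaw=None):
    o=bot.get_obs(); R=Ro.from_euler('xyz',o['tcp_rot']).as_matrix(); p=np.array(o['tool_pos'])
    print('t',o['time'],'tcp',p,'F',o['contact_force'],'w',o['grip_width'],'q',o['joint_positions'])
    a=np.degrees(np.arctan2(R[1,1],R[0,1])); print('jaw dir deg',a,'tool x',R[:,0])
    print('shift cm',R.T@(np.array([x,y,z])-p)/10)
    if jaw is not None:
        # turn about tool x(down): positive turn rotates about world -z
        dt=(a-jaw+90)%180-90; print('turn rad',np.radians(dt))
        Rt=Ro.from_rotvec(R[:,0]*np.radians(dt)).as_matrix()@R
        print('shift cm after turn',Rt.T@(np.array([x,y,z])-p)/10)
if __name__=='__main__': go(*[float(s) for s in sys.argv[1:]])
E
python3 go.py 406.5 -300.7 85 88.9
python3 - <<'E'
from h import *
np.set_printoptions(precision=1,suppress=True)
f=lambda a:(345+a[0]/4,145+a[1]/4)
for a in [(83,80),(75,218),(205,230)]: print('base',wz('top',*f(a),14))
for a in [(130,178),(243,188)]: print('hood',wz('top',*f(a),155))
for a in [(160,45),(240,50),(240,160),(150,155)]: print('headtop',wz('top',*f(a),183))
E
```

```text
t 0.8 tcp [ 224.983 -474.382  198.575] F [-1.561  0.091 -0.279] w 91.59320296217851 q [-1.274  0.342  1.524  0.     1.275 -0.146]
jaw dir deg -64.63003373006482 tool x [ 0. -0. -1.]
shift cm [ 11.356  -7.918 -23.843]
turn rad 0.4619880643022111
shift cm after turn [ 11.356 -17.715 -17.814]
base [ 721.7 -278.3   14. ]
base [ 613.9 -272.1   14. ]
base [ 607.9 -370.9   14. ]
hood [ 616.8 -281.7  155. ]
hood [ 612.4 -358.7  155. ]
headtop [ 702.7 -296.   183. ]
headtop [ 701.2 -350.   183. ]
headtop [ 625.6 -348.7  183. ]
headtop [ 627.  -288.7  183. ]
```

```bash
python3 -m handwheel '[[[1.2,-1,-3,0],[1.2,-1,-3,0],[1.2,-1,-3,0],[1.2,-1,-3,0],[1.2,-1,-3,0],[1.2,-1,-3,0],[1.2,-1,-3,0],[1.2,-1,-3,0]]]' 0 ; python3 go.py 406.5 -300.7 80 88.9
```

```text
time: 1.47
tool_pos: [408.6, -298.1, 102.1]
tcp_rot: [1.86, 1.57, -0.838]
contact_force: [-0.6, -0.6, -0.6]
grip_width: 43.2
t 1.4667 tcp [ 408.562 -298.128  102.139] F [-0.584 -0.629 -0.583] w 43.24910514113357 q [-0.782  0.409  1.715 -0.     1.017  0.346]
jaw dir deg -64.63682931236194 tool x [ 0. -0. -1.]
shift cm [2.214 0.143 0.297]
turn rad 0.4618694590165362
shift cm after turn [2.214 0.26  0.202]
```

```bash
python3 -m handwheel '[[[0,0.15,0.3,0],[0,0,0,0.115],[0,0,0,0.115],[0,0,0,0.115],[0,0,0,0.117],[1.0,0,0,0],[1.0,0,0,0],[0,0,0,0]]]' 0 ; python3 go.py 406.5 -300.7 56 88.9; python3 - <<'E'
from h import *
save('wrist','w1');save('top','t1')
E
```

```text
time: 2.13
tool_pos: [404.1, -301.1, 80.2]
tcp_rot: [-0.745, 1.567, 2.38]
contact_force: [-0.3, -1.1, -0.6]
grip_width: -0.0
t 2.1333 tcp [ 404.129 -301.084   80.234] F [-0.349 -1.055 -0.643] w -0.022259735235891868 q [-0.792  0.437  1.741 -0.     0.967  0.795]
jaw dir deg -90.92886956409113 tool x [-0.003  0.003 -1.   ]
shift cm [ 2.423 -0.036 -0.243]
turn rad 0.0029867895569830657
shift cm after turn [ 2.423 -0.037 -0.243]
```

View pics/w1.png

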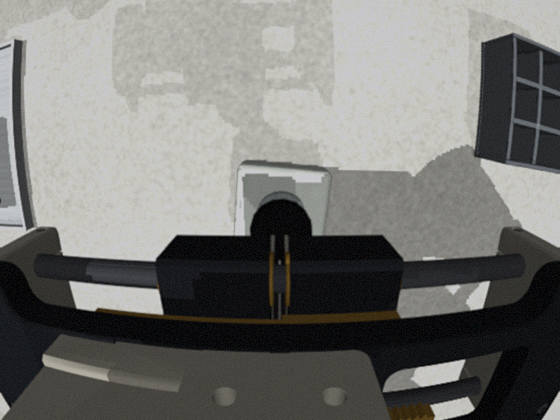

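The wrist picture shows the dark knob (about col 282, row 215) directly under the shut fingers on the white box. Pressing now.

```bash
python3 -m handwheel '[[[0.5,0,-0.25,0],[0.5,0,0,0],[0.5,0,0,0],[0.4,0,0,0],[0.3,0,0,0],[0,0,0,0]]]' 0 ; python3 go.py 406.5 -300.7 56 88.9
```

```text
time: 2.73
tool_pos: [407.6, -301.6, 59.7]
tcp_rot: [-0.721, 1.569, 2.401]
contact_force: [0.6, 0.9, -0.4]
grip_width: 0.4
t 2.7333 tcp [ 407.618 -301.598   59.739] F [ 0.568  0.906 -0.372] w 0.4301628441760827 q [-0.788  0.47   1.756 -0.     0.917  0.802]
jaw dir deg -91.09013705286974 tool x [-0.001  0.001 -1.   ]
shift cm [ 0.374 -0.087  0.113]
turn rad 0.00017214090137338846
shift cm after turn [ 0.374 -0.087  0.113]
```

```bash
python3 - <<'E'
from h import *
a,d=save('wrist','w2');save('side','s2')
print(bot.get_obs()['contact_force'],bot.get_obs()['tau'])
i=cv2.imread('pics/s2.png'); cv2.imwrite('pics/s2c.png',cv2.resize(i[130:250,300:460],None,fx=4,fy=4))
E
```

```text
[ 0.01688183 -0.01399398 -0.57154032] [ 2.92104611e-03 -4.39869046e+01 -1.89658141e+01  6.47198525e-02
 -3.90109280e-02 -2.09126498e-03]
```

View pics/w2.png

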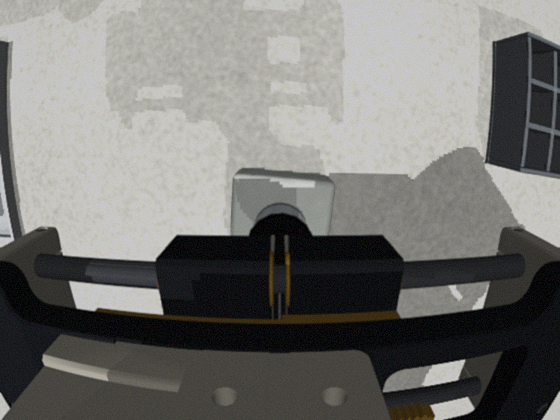

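View pics/s2c.png

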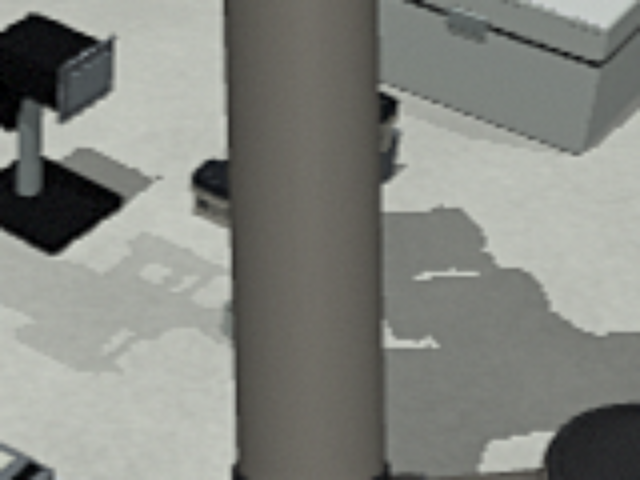

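```bash
python3 - <<'E'
from h import *
np.set_printoptions(precision=1,suppress=True)
m=bot.camera_model('wrist'); print(m, bot.get_obs()['tool_pos'])
d=np.load('pics/w2.npy')
R=Ro.from_euler("xyz",m["rotation"]).as_matrix()
def P(u,v):
    x,y=u-m['cx'],v-m['cy']; r=np.hypot(x,y); th=r/m['fx']; Z=d[v,u]
    return R@(np.array([x/r*np.tan(th),y/r*np.tan(th),1])*Z)+m['position']
for u,v in [(281,210),(281,217),(281,222),(281,228),(281,233),(262,225),(265,230),(300,228),(250,180),(320,180),(240,200),(200,180)]: print(u,v,P(u,v))
E
```

```text
{'fx': 325.19226210127806, 'fy': 325.19226210127806, 'cx': 279.11436230531734, 'cy': 205.86396626741566, 'position': array([ 475.8, -303.9,  246.9]), 'rotation': array([ 2.9, -0. , -1.6])} [ 408.  -302.    60.4]
281 210 [ 419.  -304.3   39.9]
281 217 [ 424.4 -304.2   74.2]
281 222 [ 421.9 -304.1   75.6]
281 228 [ 418.  -304.1   74.5]
281 233 [ 415.2 -304.    74.9]
262 225 [ 420.1 -293.5   74.8]
265 230 [ 417.1 -295.1   74.8]
300 228 [ 418.3 -314.6   76. ]
250 180 [ 438.5 -284.1   34.5]
320 180 [ 437.  -331.2   30.4]
240 200 [ 424.9 -276.8   34.2]
200 180 [ 433.6 -241.4    0.5]
```

```bash
python3 - <<'E'
from h import *
np.set_printoptions(precision=1,suppress=True)
m=bot.camera_model('wrist'); 
R=Ro.from_euler("xyz",m["rotation"]).as_matrix()
for n in ['w1','w2']:
  d=np.load(f'pics/{n}.npy')
  def P(u,v):
    x,y=u-m['cx'],v-m['cy']; r=np.hypot(x,y)+1e-9; th=r/m['fx']; Z=d[v,u]
    return R@(np.array([x/r*np.tan(th),y/r*np.tan(th),1])*Z)+m['position']
  for v in range(200,320,6): print(n,v,d[v,276],P(276,v),P(281,v),P(220,v))
E
```

```text
w1 200 202.1875 [ 428.3 -301.3   50.3] [ 428.2 -304.4   50.1] [ 412.3 -252.5  -20.1]
w1 206 199.6598 [ 425.4 -301.3   53.7] [ 425.5 -304.3   54.3] [ 406.7 -252.   -21. ]
w1 212 198.66737 [ 422.1 -301.2   55.6] [ 421.7 -304.3   54.5] [ 401.6 -251.8  -20.1]
w1 218 200.10643 [ 418.1 -301.1   55.1] [ 417.8 -304.2   54.4] [ 396.7 -251.7  -18.7]
w1 224 202.4843 [ 413.8 -301.    53.8] [ 413.8 -304.1   54. ] [ 391.2 -251.3  -18.8]
w1 230 202.99934 [ 410.  -301.    54.3] [ 409.8 -304.1   54. ] [ 385.1 -250.6  -20.6]
w1 236 203.32858 [ 406.2 -300.9   54.9] [ 405.8 -304.    54. ] [ 445.  -286.7  161.2]
w1 242 160.50752 [ 418.  -301.5   96.1] [ 417.7 -303.9   95.5] [ 444.6 -287.3  165. ]
w1 248 153.74487 [ 417.6 -301.5  103.2] [ 418.2 -303.9  104.6] [ 444.5 -288.   169. ]
w1 254 146.45863 [ 417.7 -301.6  110.7] [ 417.6 -303.8  110.5] [ 444.4 -288.7  173. ]
w1 260 139.22217 [ 418.1 -301.6  118.1] [ 417.7 -303.8  117.3] [ 444.7 -289.5  177.3]
w1 266 85.67752 [ 438.7 -302.5  168. ] [ 439.1 -303.8  169. ] [ 443.4 -289.5  177.9]
w1 272 83.16925 [ 438.2 -302.5  170.7] [ 437.8 -303.8  169.9] [ 442.2 -2
[... 1626 characters left out ...]
289.6  178.6]
w2 272 82.795654 [ 438.4 -302.5  171.1] [ 437.9 -303.8  170.2] [ 441.9 -289.4  178. ]
w2 278 83.019775 [ 436.8 -302.5  171.3] [ 436.8 -303.8  171.3] [ 440.6 -289.3  178.6]
w2 284 83.6414 [ 434.9 -302.4  171.1] [ 435.1 -303.8  171.6] [ 439.2 -289.3  179.1]
w2 290 82.982666 [ 433.6 -302.4  172.1] [ 433.9 -303.7  172.7] [ 437.1 -289.   178.3]
w2 296 124.68979 [ 410.  -301.6  135.2] [ 410.2 -303.6  135.5] [ 435.9 -289.   179.1]
w2 302 126.190155 [ 406.8 -301.5  134.5] [ 406.8 -303.5  134.6] [ 434.  -288.8  178.9]
w2 308 126.25746 [ 404.3 -301.5  135.1] [ 404.5 -303.5  135.5] [ 432.4 -288.6  179.2]
w2 314 128.26436 [ 400.6 -301.4  134. ] [ 400.7 -303.4  134.1] [ 429.8 -288.2  177.9]
```

```bash
python3 - <<'E'
from h import *
i=cv2.imread('pics/w2.png'); cv2.imwrite('pics/w2c.png',cv2.convertScaleAbs(cv2.resize(i[150:330,180:380],None,fx=4,fy=3.3),alpha=1.8,beta=30)[:600])
save('top','t2');i=cv2.imread('pics/t2.png'); cv2.imwrite('pics/t2c.png',cv2.resize(i[230:310,330:430],None,fx=6,fy=6))
E
python3 -m handwheel '[[[0.4,0,0,0],[0,0,0,0]]]'
```

```text
time: 3.05
tool_pos: [407.8, -301.8, 56.1]
tcp_rot: [-0.532, 1.57, 2.591]
contact_force: [0.1, 0.8, -0.1]
grip_width: 0.5
```

View pics/w2c.png

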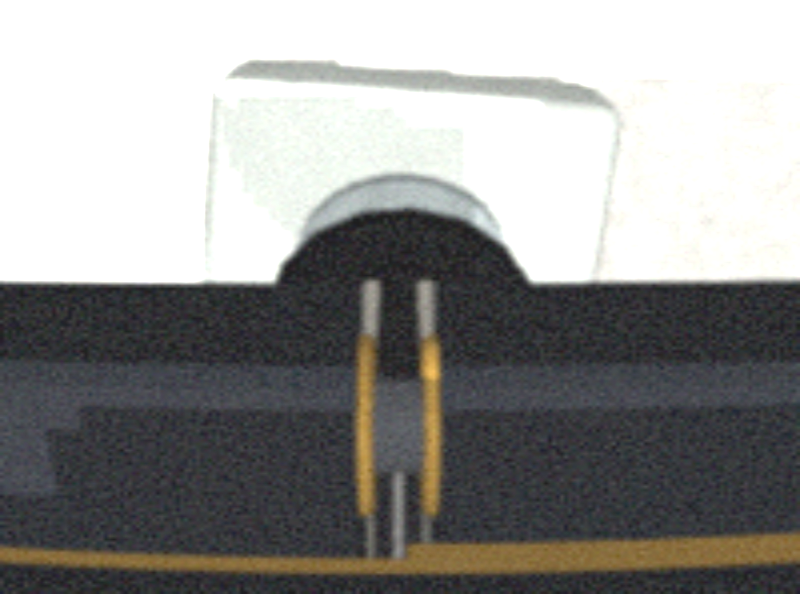

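View pics/t2c.png

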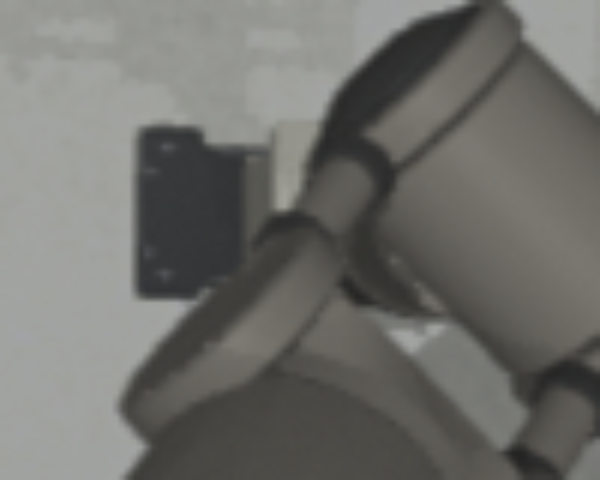

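```bash
cat >> h.py <<'E'
def wristP(d,m,u,v):
    R=Ro.from_euler("xyz",m["rotation"]).as_matrix()
    x,y=u-m['cx'],v-m['cy']; r=np.hypot(x,y)+1e-9; t=np.tan(r/m['fx'])
    return R@(np.array([x/r*t,y/r*t,1])*d[v,u])+m['position']
E
python3 - <<'E'
from h import *
np.set_printoptions(precision=1,suppress=True)
m=bot.camera_model('wrist'); a,d=save('wrist','w3'); o=bot.get_obs();print(o['contact_force'],o['tau'],o['moment'],o['grip_width'])
for v in range(200,250,4): print(v,wristP(d,m,276,v),wristP(d,m,281,v),wristP(d,m,290,v))
i=cv2.imread('pics/w3.png'); cv2.imwrite('pics/w3c.png',cv2.convertScaleAbs(cv2.resize(i[150:330,180:380],None,fx=4,fy=3.3),alpha=1.8,beta=30)[:600])
E
```

```text
[-0.1  0.6  0.4] [ -0.  -44.3 -19.    0.1  -0.1  -0. ] [-0.   0.1  0. ] 0.0013125429755169826
200 [ 425.1 -301.    33.3] [ 425.5 -304.3   34.9] [ 425.3 -310.2   34.8]
204 [ 422.8 -301.    34.7] [ 422.9 -304.3   35.6] [ 422.6 -310.2   35. ]
208 [ 421.1 -301.    38.9] [ 421.4 -304.2   40.3] [ 421.1 -310.1   39.2]
212 [ 418.9 -301.    40.4] [ 418.8 -304.2   40.4] [ 418.6 -310.    39.9]
216 [ 424.6 -301.3   69.2] [ 424.4 -304.1   68.4] [ 423.6 -309.2   66.1]
220 [ 423.8 -301.3   74.1] [ 423.4 -304.1   72.9] [ 423.2 -309.    72.3]
224 [ 421.6 -301.3   74.2] [ 421.5 -304.    74. ] [ 421.7 -308.9   75. ]
228 [ 419.3 -301.2   74.1] [ 419.2 -304.    74. ] [ 419.  -308.9   73.8]
232 [ 417.1 -301.2   74.4] [ 416.8 -303.9   73.7] [ 416.8 -308.9   74. ]
236 [ 415.  -301.2   75.1] [ 414.5 -303.9   73.9] [ 444.2 -306.4  156. ]
240 [ 418.  -301.3   89.2] [ 417.2 -303.9   87.2] [ 444.3 -306.3  159.4]
244 [ 417.5 -301.4   93.6] [ 475.7 -303.9  242.6] [ 444.6 -306.2  163. ]
248 [ 417.5 -301.4   98.9] [ 417.5 -303.8   99. ] [ 444.  -306.2  164.4]
```

View pics/w3c.png

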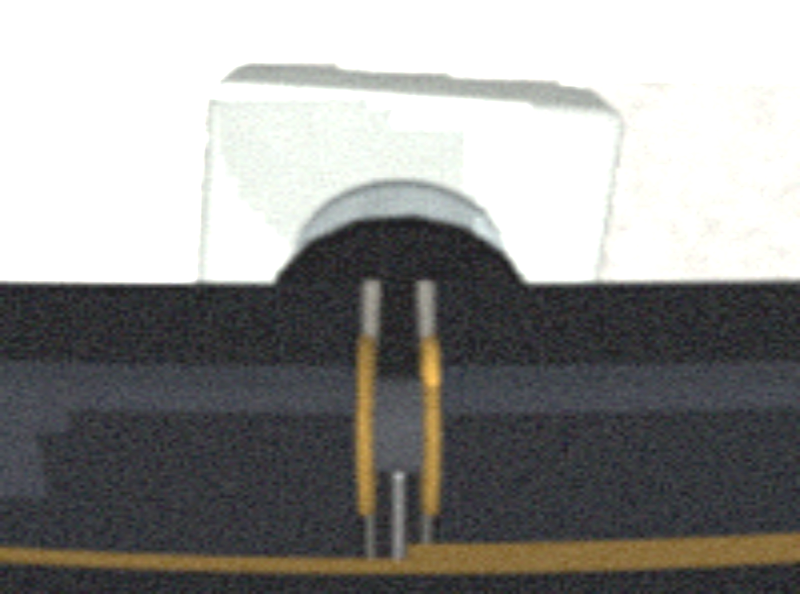

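```bash
for i in 1; do python3 -m handwheel '[[[0.3,0,0,0],[0,0,0,0]]]'; python3 -m handwheel '[[[0.3,0,0,0],[0,0,0,0]]]';  done; python3 - <<'E'
from h import *
np.set_printoptions(precision=1,suppress=True)
m=bot.camera_model('wrist'); a,d=save('wrist','w4'); o=bot.get_obs();print(o['contact_force'],o['tau'],o['moment'],o['grip_width'],o['tool_pos'])
for v in range(212,250,4): print(v,wristP(d,m,276,v),wristP(d,m,281,v),wristP(d,m,290,v))
E
```

```text
time: 3.27
tool_pos: [407.8, -301.8, 53.1]
tcp_rot: [-0.657, 1.57, 2.465]
contact_force: [-0.0, -0.1, -0.2]
grip_width: 0.5
time: 3.43
tool_pos: [407.8, -301.8, 50.1]
tcp_rot: [-0.691, 1.57, 2.431]
contact_force: [-1.2, -0.6, -0.3]
grip_width: 0.4
[-0.3 -0.7 -0. ] [ -0.  -44.5 -18.7   0.1  -0.1   0. ] [0. 0. 0.] 0.5277382752603972 [ 407.8 -301.8   50.2]
212 [ 420.6 -301.    40.5] [ 420.6 -304.1   40.8] [ 420.3 -309.8   40.3]
216 [ 418.3 -300.9   41.5] [ 417.7 -304.1   39.9] [ 417.6 -309.7   39.9]
220 [ 424.2 -301.3   69.4] [ 424.4 -304.    70.3] [ 423.6 -308.9   68. ]
224 [ 423.3 -301.3   73.6] [ 423.3 -304.    73.7] [ 423.4 -308.7   74.2]
228 [ 421.2 -301.3   73.8] [ 421.  -303.9   73.5] [ 420.8 -308.7   73.3]
232 [ 419.3 -301.3   74.7] [ 419.  -303.9   74. ] [ 418.7 -308.7   73.7]
236 [ 416.7 -301.2   73.8] [ 416.6 -303.8   73.8] [ 444.2 -306.4  149.9]
240 [ 417.8 -301.3   82.9] [ 417.8 -303.8   82.9] [ 444.2 -306.3  153.1]
244 [ 417.5 -301.3   87.6] [ 417.3 -303.8   87.2] [ 444.4 -306.2  156.7]
248 [ 417.1 -301.4   91.9] [ 417.2 -303.7   92.3] [ 444.2 -306.1  158.8]
```

```bash
python3 -m handwheel '[[[0.3,0,0,0],[0,0,0,0]]]'; python3 -m handwheel '[[[0.3,0,0,0],[0,0,0,0]]]';python3 -m handwheel '[[[0.3,0,0,0],[0,0,0,0]]]'
```

```text
time: 3.65
tool_pos: [407.8, -301.8, 47.1]
tcp_rot: [-0.69, 1.57, 2.432]
contact_force: [0.1, -0.5, -0.2]
grip_width: 0.8
time: 3.82
tool_pos: [408.1, -302.1, 44.4]
tcp_rot: [2.311, 1.57, -0.85]
contact_force: [0.3, 0.8, 2.6]
grip_width: 0.5
time: 3.98
tool_pos: [408.2, -302.1, 41.4]
tcp_rot: [2.363, 1.57, -0.798]
contact_force: [-0.1, -0.2, 4.7]
grip_width: 0.5
```

```bash
python3 -m handwheel '[[[0.4,0,0,0],[0.4,0,0,0],[0.3,0,0,0],[0,0,0,0]]]'; python3 -m handwheel '[[[0.3,0,0,0],[0,0,0,0]]]'; python3 - <<'E'
from h import *
np.set_printoptions(precision=1,suppress=True)
m=bot.camera_model('wrist'); a,d=save('wrist','w5'); o=bot.get_obs();print(o['contact_force'],o['grip_width'],o['tool_pos'])
for v in range(212,250,4): print(v,wristP(d,m,276,v),wristP(d,m,281,v))
E
```

```text
time: 4.32
tool_pos: [408.2, -302.1, 30.3]
tcp_rot: [2.412, 1.57, -0.749]
contact_force: [-1.3, 0.5, 7.6]
grip_width: 0.5
time: 4.48
tool_pos: [408.2, -302.2, 28.0]
tcp_rot: [2.327, 1.57, -0.834]
contact_force: [-1.3, 0.8, 8.3]
grip_width: 0.4
[-1.2  1.4  8.8] 0.5248915795489788 [ 408.2 -302.2   28. ]
212 [ 425.5 -301.6   34.6] [ 425.4 -304.5   34.4]
216 [ 422.9 -301.5   33.7] [ 423.1 -304.4   34.8]
220 [ 422.3 -301.6   39.8] [ 422.6 -304.4   40.9]
224 [ 424.5 -301.7   54.1] [ 424.6 -304.3   54.4]
228 [ 423.1 -301.7   56.5] [ 423.1 -304.3   56.4]
232 [ 420.6 -301.7   55.3] [ 420.9 -304.2   56.3]
236 [ 418.6 -301.6   56. ] [ 418.6 -304.2   56.1]
240 [ 417.7 -301.6   59.5] [ 418.  -304.2   60.5]
244 [ 418.3 -301.7   66.5] [ 417.7 -304.1   65.2]
248 [ 417.5 -301.7   69.8] [ 417.5 -304.1   69.9]
```

```bash
python3 -m handwheel '[[[0.2,0,0,0],[0,0,0,0]]]'; python3 -m handwheel '[[[0.1,0,0,0],[0,0,0,0]]]'
```

```text
time: 4.7
tool_pos: [408.4, -302.3, 27.8]
tcp_rot: [2.321, 1.569, -0.839]
contact_force: [-4.9, 4.9, 26.0]
grip_width: 0.6
time: 4.87
tool_pos: [408.5, -302.4, 27.6]
tcp_rot: [2.327, 1.568, -0.834]
contact_force: [-6.4, 6.7, 33.7]
grip_width: 0.8
```

```bash
python3 -m handwheel '[[[-1,0,0,0],[-2,0,0,0],[-2,0,0,0],[0,0,0,0]]]'; python3 - <<'E'
from h import *
np.set_printoptions(precision=1,suppress=True)
m=bot.camera_model('wrist'); a,d=save('wrist','w6'); o=bot.get_obs();print(o['contact_force'],o['grip_width'],o['tool_pos'])
for v in range(200,240,4): print(v,wristP(d,m,281,v))
E
python3 go.py 461.5 31.2 130 88.9
```

```text
time: 5.2
tool_pos: [409.5, -303.4, 77.4]
tcp_rot: [2.366, 1.565, -0.795]
contact_force: [1.0, -0.7, 1.2]
grip_width: 0.6
[-0.4 -0.2 -0.6] 0.35660657103852333 [ 408.8 -302.8   75.7]
200 [ 422.7 -306.2   37.2]
204 [ 420.4 -306.1   39.9]
208 [ 424.7 -305.9   67.4]
212 [ 423.7 -305.8   73. ]
216 [ 421.4 -305.8   73.8]
220 [ 419.3 -305.7   75.3]
224 [ 416.4 -305.7   74.2]
228 [ 413.8 -305.6   74.1]
232 [ 411.6 -305.6   75.2]
236 [ 408.8 -305.5   74.7]
t 5.25 tcp [ 408.834 -302.797   75.712] F [-0.351 -0.151 -0.586] w 0.35660657103852333 q [-0.788  0.447  1.74  -0.     0.951  0.802]
jaw dir deg -91.09913721212308 tool x [ 0.003 -0.003 -1.   ]
shift cm [ -5.503 -33.481  -4.639]
turn rad 1.505848919840339e-05
shift cm after turn [ -5.503 -33.481  -4.639]
```

Plunger is back up (74 mm). Travelling to the first case with the fingers opening.

```bash
python3 -m handwheel '[[[-3,0,0,0],[-2.5,-1.5,0,0],[0,-4,-0.8,0],[0,-4,-0.8,0],[0,-4,-0.8,0],[0,-4,-0.8,0],[0,-4,-0.8,0],[0,-4,-0.6,0]]]' 1; python3 -m handwheel '[[[0,-3.5,0,0],[0,-3,0,0],[0,-1.5,0,0],[0,0,0,0]]]'; python3 go.py 461.5 31.2 0 88.9;python3 - <<'E'
from h import *
np.set_printoptions(precision=1,suppress=True)
m=bot.camera_model('wrist');a,d=save('wrist','w7')
print(bot.get_obs()['tool_pos'],m['position'],m['rotation'])
E
```

```text
time: 5.92
tool_pos: [458.4, -45.9, 128.2]
tcp_rot: [-0.228, 1.569, 2.894]
contact_force: [1.2, -1.2, 0.4]
grip_width: 49.1
time: 6.25
tool_pos: [459.4, 35.0, 128.0]
tcp_rot: [-0.305, 1.568, 2.821]
contact_force: [-1.1, 1.4, 0.4]
grip_width: 75.8
t 6.25 tcp [459.369  34.997 128.046] F [-1.078  1.433  0.443] w 75.81624387684683 q [-0.091  0.303  1.797  0.001  1.044  1.495]
jaw dir deg -90.88196160622735 tool x [-0.003  0.001 -1.   ]
shift cm [12.804  0.387 -0.251]
turn rad 0.00380548786709255
shift cm after turn [12.804  0.386 -0.253]
[459.6  33.4 128.2] [527.7  33.1 314.3] [ 2.9 -0.  -1.6]
```

View pics/w7.png

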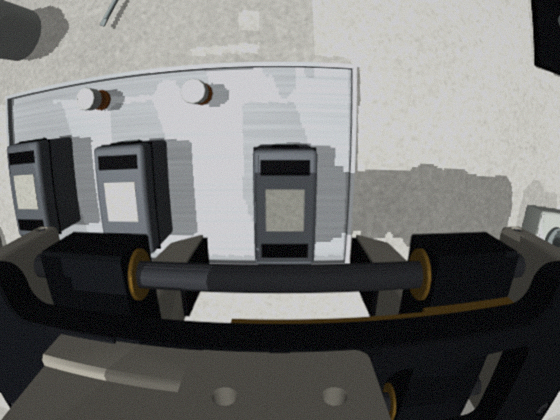

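The wrist view shows the first case (cols 253–317, rows 147–258) between the open fingers (inner edges ≈ cols 205 and 355). Measuring it in this view.

```bash
cat >> h.py <<'E'
def wristcloud(d,m,bias=0):
    v,u=np.mgrid[:420,:560]; x=u-m['cx'];y=v-m['cy'];r=np.hypot(x,y)+1e-9;t=np.tan(np.minimum(r/m['fx'],1.3))
    R=Ro.from_euler("xyz",m["rotation"]).as_matrix()
    return (np.stack([x/r*t,y/r*t,np.ones_like(r)],-1)*d[...,None])@R.T+m['position']
def boxes(P,v0,v1,z0,z1,minn=300):
    q=P[v0:v1]; k,l,s,c=cv2.connectedComponentsWithStats(((q[...,2]>z0)&(q[...,2]<z1)).astype(np.uint8))
    for i in range(1,k):
        if s[i,4]>minn:
            X=q[l==i]; r=cv2.minAreaRect(X[:,:2].astype(np.float32)); print(s[i],np.median(X[:,2]).round(1),np.round(r[0],1),np.round(r[1],1),round(r[2],1),'lo',np.percentile(X,1,axis=0).round(1),'hi',np.percentile(X,99,axis=0).round(1))
E
python3 - <<'E'
from h import *
np.set_printoptions(precision=1,suppress=True)
m=bot.camera_model('wrist'); P=wristcloud(np.load('pics/w7.npy'),m)
boxes(P,0,262,60,78)
boxes(P,0,262,36,48,60)
print([P[v,u] for u,v in [(285,200),(285,130),(400,300-170)]])
boxes(P,225,300,80,200)
E
```

```text
[  0   0  11  43 302] 65.9 [665.9 312.9] [49.5 13.7] 1.2 lo [642.7 306.2  60.1] hi [689.  319.2  74.7]
[   7  140   47   96 3168] 68.0 [483.1 279.8] [51.  96.2] 89.0 lo [440.2 255.1  60.5] hi [528.5 303.8  70. ]
[  94  142   63  111 4780] 68.2 [470.2 165.9] [50.6 96.8] 88.9 lo [429.9 141.1  60.7] hi [516.5 189.4  70. ]
[ 253  146   64  116 7006] 68.5 [462.1  28.1] [49.7 94.2] 89.0 lo [416.4   4.1  63.8] hi [507.4  52.2  70.4]
[  0   3  24  55 387] 41.7 [658.2 320.1] [26.1 62.7] 71.7 lo [631.9 306.3  36.1] hi [689.9 337.3  47.9]
[180  79  27  25 494] 42.2 [557.8 103.4] [20.9 21.4] 56.0 lo [547.9  93.6  37.2] hi [567.7 113.9  44. ]
[ 76  88  22  23 367] 41.9 [563.  212.6] [21.2 21.3] 34.8 lo [552.7 202.   36.5] hi [572.6 222.7  43.8]
[ 50 138  18  94 619] 42.1 [481.7 256.6] [95.4  7.1] 1.0 lo [435.3 254.3  36.1] hi [528.1 258.3  47.7]
[152 142  13 102 456] 41.6 [468.6 142.2] [ 3.6 94.3] 89.7 lo [424.  140.5  36.2] hi [514.8 143.3  47.7]
[545 226  15  20 181] 40.9 [ 413.5 -298.3] [16.5 27.2] 37.6 lo [ 403.5 -308.7   36.1] hi [ 422.8 -286.4   47. ]
[array([468. ,  27.7,  69.5]), array([520.4,  25.9,   6.8]), array([522. , -89.9,   0.3])]
[ 153   10   56   28 1063] 176.0 [468.1  75.8] [23.1 11. ] 49.5 lo [459.   70.  157.3] hi [472.2  87.1 191.2]
[ 350   10   56   28 1070] 176.2 [466.5 -10.8] [11.5 23.4] 40.4 lo [457.8 -22.5 157.2] hi [470.8  -5.2 191.3]
```

```bash
python3 -m handwheel '[[[3,0.4,-0.2,0],[3,0,0,0],[2.8,0,0,0],[2,0,0,0],[1.2,0,0,0],[0.8,0,0,0],[0,0,0,0]]]' 1; python3 go.py 461.5 29.2 0 88.9; python3 - <<'E'
from h import *
save('wrist','w8')
E
```

```text
time: 6.88
tool_pos: [461.0, 27.1, -0.4]
tcp_rot: [-0.021, 1.567, 3.1]
contact_force: [-0.4, -0.7, -0.4]
grip_width: 92.1
t 6.8833 tcp [461.008  27.123  -0.373] F [-0.436 -0.721 -0.395] w 92.1106198993041 q [-0.107  0.508  1.929 -0.     0.709  1.484]
jaw dir deg -91.17980164359271 tool x [-0.004  0.    -1.   ]
shift cm [-0.037 -0.209 -0.045]
turn rad -0.001392801429195695
shift cm after turn [-0.037 -0.209 -0.045]
```

View pics/w8.png

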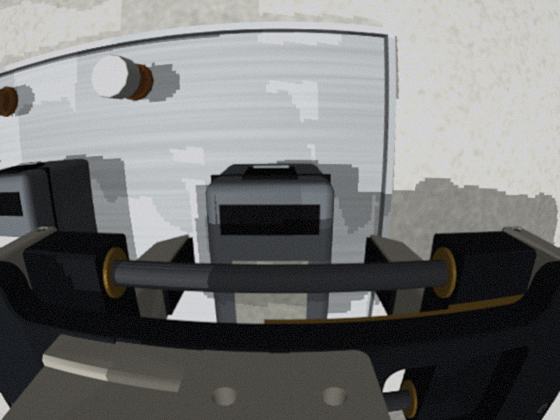

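```bash
python3 -m handwheel '[[[0,-0.3,0,0],[0,0,0,0]]]' 1; python3 -m handwheel '[[[0,0,0,0],[0,0,0,0],[0,0,0,0],[0,0,0,0],[0,0,0,0],[0,0,0,0]]]' 0;python3 -m handwheel '[[[0,0,0,0],[0,0,0,0]]]'; python3 go.py 461.5 29.2 0 88.9
```

```text
time: 7.1
tool_pos: [463.1, 31.0, 2.3]
tcp_rot: [3.035, 1.569, -0.126]
contact_force: [0.3, 0.6, -0.2]
grip_width: 91.6
time: 7.6
tool_pos: [462.4, 31.1, 1.6]
tcp_rot: [2.572, 1.571, -0.588]
contact_force: [-0.6, -0.3, -0.4]
grip_width: 56.4
time: 7.77
tool_pos: [462.4, 31.0, 1.5]
tcp_rot: [1.481, 1.571, -1.68]
contact_force: [1.1, -0.8, -0.3]
grip_width: 49.9
t 7.7667 tcp [462.386  31.003   1.505] F [ 1.104 -0.754 -0.258] w 49.890313990560216 q [-0.099  0.505  1.927 -0.     0.71   1.492]
jaw dir deg -91.10179310783856 tool x [-0. -0. -1.]
shift cm [0.151 0.182 0.085]
turn rad -3.129563562653999e-05
shift cm after turn [0.151 0.182 0.085]
```

```bash
cat > samp.py <<'E'
import sys
from h import *
np.set_printoptions(precision=2,suppress=True)
n=int(sys.argv[1]);L=[]
for i in range(n):
    bot.capture('wrist'); o=bot.get_obs(); L.append(np.r_[o['time'],o['contact_force'],o['moment'],o['tool_pos']])
L=np.array(L); np.save(sys.argv[2],L)
s=np.s_[4:]
print(L[:,[0,1,2,3,4,5,6]]); print('std F,M',L[s,1:7].std(0), 'width',bot.get_obs()['grip_width'])
t=L[s,0]
for j,n in [(1,'Fx'),(2,'Fy'),(3,'Fz'),(5,'My')]:
    y=L[s,j]-L[s,j].mean(); F=np.arange(1,7,.5)
    print(n,np.round([abs(np.sum(y*np.exp(-2j*np.pi*f*t)))*2/len(t) for f in F],2))
E
python3 -m handwheel '[[[-2,0,0,0],[-3,0,0,0],[-3,0,0,0],[-2,0,0,0],[0,0,0,0]]]'; python3 -m handwheel '[[[0,0,2,0],[0,0,2,0],[0,0,-2,0],[0,0,-2,0],[0,0,2,0],[0,0,2,0],[0,0,-2,0],[0,0,-2,0]]]'; python3 samp.py 24 c1.npy
```

```text
time: 8.18
tool_pos: [464.6, 30.9, 104.8]
tcp_rot: [3.057, 1.564, -0.103]
contact_force: [0.6, -0.2, -3.1]
grip_width: 49.9
time: 8.85
tool_pos: [459.1, 31.5, 99.2]
tcp_rot: [-0.069, 1.565, 3.053]
contact_force: [1.4, 0.0, -3.5]
grip_width: 50.1
[[ 8.9   4.63 -0.82 -2.65 -0.05 -0.41 -0.05]
 [ 8.95 -0.4  -0.29 -4.1   0.06 -0.05 -0.01]
 [ 9.    0.23 -0.37 -5.5   0.05  0.07  0.01]
 [ 9.05 -0.01 -0.57 -5.19  0.08  0.03  0.02]
 [ 9.1  -0.7   0.06 -3.43  0.02 -0.01 -0.  ]
 [ 9.15  0.56  0.26 -3.98  0.02 -0.02 -0.02]
 [ 9.2  -0.38 -0.44 -4.68  0.06 -0.03  0.  ]
 [ 9.25  0.29 -0.21 -3.98  0.03 -0.01 -0.03]
 [ 9.3  -0.01 -0.05 -3.67  0.1  -0.02 -0.03]
 [ 9.35 -0.25 -0.69 -3.65  0.05  0.    0.02]
 [ 9.4   0.45  0.12 -4.91  0.04 -0.01 -0.02]
 [ 9.45  0.11 -0.21 -4.38  0.05  0.05 -0.  ]
 [ 9.5  -0.64 -0.12 -4.53  0.    0.02  0.05]
 [ 9.55 -0.69  0.05 -3.73  0.04  0.07 -0.05]
 [ 9.6   0.51  0.47 -3.73  0.03  0.01 -0.02]
 [ 9.65 -0.7  -0.53 -4.32 -0.    0.02 -0.04]
 [ 9.7  -0.11  0.39 -4.28  0.06  0.04  0.02]
 [ 9.75 -0.43 -0.16 -4.49  0.02  0.02  0.02]
 [ 9.8  -0.24 -0.4  -4.46  0.05 -0.03  0.02]
 [ 9.85 -0.04  0.18 -4.35  0.06  0.01 -0.02]
 [ 9.9  -0.4   0.35 -3.85  0.02 -0.01  0.  ]
 [ 9.95  0.13  0.39 -4.27 -0.01 -0.02  0.03]
 [10.   -0.03 -0.75 -4.64 -0.03  0.06 -0.06]
 [10.05  0.18 -0.58 -4.4   0.03 -0.05  0.01]]
std F,M [0.4  0.37 0.4  0.03 0.03 0.03] width 49.724285719006296
Fx [0.16 0.2  0.07 0.09 0.08 0.07 0.1  0.21 0.22 0.13 0.13 0.21]
Fy [0.13 0.17 0.02 0.2  0.18 0.18 0.2  0.13 0.2  0.13 0.2  0.2 ]
Fz [0.1  0.09 0.11 0.1  0.18 0.35 0.31 0.21 0.29 0.12 0.15 0.18]
My [0.02 0.02 0.01 0.01 0.   0.   0.01 0.01 0.   0.   0.01 0.01]
```

```bash
python3 go.py 462.4 31 1.5 88.9
```

```text
t 10.05 tcp [462.398  31.047 101.512] F [ 0.175 -0.58  -4.395] w 49.724285719006296 q [-0.098  0.341  1.827 -0.     0.973  1.492]
jaw dir deg -91.09946570707673 tool x [ 0. -0. -1.]
shift cm [10.001  0.004  0.   ]
turn rad 9.32517068078921e-06
shift cm after turn [10.001  0.004  0.   ]
```

```bash
python3 -m handwheel '[[[2.5,0,0,0],[2.5,0,0,0],[2.5,0,0,0],[1.2,0,0,0],[0.7,0,0,0],[0.4,0,0,0],[0.2,0,0,0],[0,0,0,0]]]'; python3 go.py 462.4 31 1.5
```

```text
time: 10.72
tool_pos: [462.9, 31.0, 2.0]
tcp_rot: [2.982, 1.57, -0.179]
contact_force: [-0.0, -0.1, -5.1]
grip_width: 49.9
t 10.7167 tcp [462.882  31.01    2.001] F [-0.024 -0.059 -5.13 ] w 49.87234908008188 q [-0.098  0.504  1.926 -0.     0.711  1.492]
jaw dir deg -91.09962464616783 tool x [ 0.001 -0.    -1.   ]
shift cm [0.05  0.002 0.048]
```

```bash
python3 -m handwheel '[[[0.05,0,0,0],[0,0,0,0]]]'; python3 -m handwheel '[[[0.1,0,0,0],[0,0,0,0]]]'
```

```text
time: 10.88
tool_pos: [463.0, 31.0, 1.7]
tcp_rot: [3.008, 1.569, -0.153]
contact_force: [-0.1, 0.3, -4.2]
grip_width: 49.9
time: 11.05
tool_pos: [463.1, 31.0, 1.5]
tcp_rot: [3.026, 1.569, -0.134]
contact_force: [-1.6, 0.2, 8.2]
grip_width: 49.8
```

```bash
python3 -m handwheel '[[[0,0,0,0],[0,0,0,0],[0,0,0,0],[0,0,0,0],[0,0,0,0],[-1,0,0,0],[-3,0,0,0],[-3,0,0,0]]]' 1;  python3 -m handwheel '[[[-2,-3,0,0],[0,-3,-0.3,0],[0,-2.8,-0.3,0],[0,-2.5,-0.2,0],[0,-2,0,0],[0,-0.5,0,0],[0,0,0,0]]]'; python3 go.py 470 169 1.5 88.9;python3 - <<'E'
from h import *
np.set_printoptions(precision=1,suppress=True)
m=bot.camera_model('wrist');a,d=save('wrist','w9')
P=wristcloud(d,m)
boxes(P,0,262,60,78)
E
```

```text
time: 11.72
tool_pos: [461.2, 31.1, 69.9]
tcp_rot: [-0.056, 1.567, 3.066]
contact_force: [0.7, -0.2, 0.2]
grip_width: 91.1
time: 12.3
tool_pos: [472.7, 169.9, 89.8]
tcp_rot: [0.557, 1.57, -2.601]
contact_force: [-0.3, -0.3, -0.4]
grip_width: 91.6
t 12.3 tcp [472.745 169.91   89.785] F [-0.344 -0.275 -0.379] w 91.58255453053167 q [ 0.192  0.42   1.738 -0.     0.984  1.78 ]
jaw dir deg -90.96026396409489 tool x [-0. -0. -1.]
shift cm [8.829 0.094 0.271]
turn rad 0.0024388539102292942
shift cm after turn [8.829 0.095 0.27 ]
[ 33   0  54  30 582] 68.6 [636.8 333.4] [10.2 46. ] 17.8 lo [631.1 313.8  60.2] hi [647.8 353.7  77.8]
[  90  145   71  115 5833] 68.2 [488.9 282.2] [50.2 84. ] 89.3 lo [451.6 257.2  60.5] hi [528.8 305.3  70. ]
[ 243  157   75  105 7445] 68.3 [481.3 168.4] [49.9 73.2] 89.2 lo [446.9 144.2  63.4] hi [516.4 192.4  70. ]
[ 425  170   68   90 3518] 68.3 [474.9  30.5] [50.9 70.4] 88.9 lo [448.3   7.1  60.5] hi [508.3  55.5  70.3]
```

View pics/w9.png

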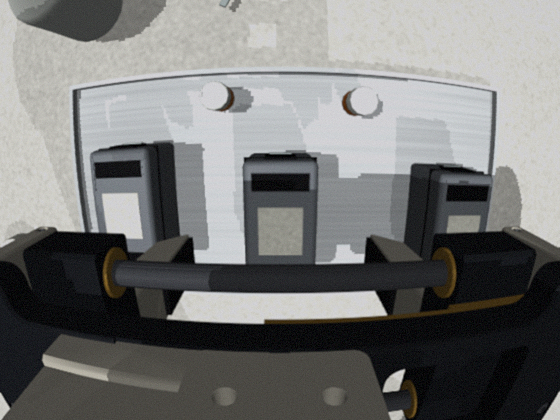

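```bash
python3 -m handwheel '[[[2.5,0.05,0.25,0],[2.5,0,0,0],[2,0,0,0],[1.2,0,0,0],[0.6,0,0,0],[0,0,0,0]]]' 1; python3 -m handwheel '[[[0,0,0,0],[0,0,0,0],[0,0,0,0],[0,0,0,0],[0,0,0,0],[0,0,0,0],[0,0,0,0],[0,0,0,0]]]' 0; python3 go.py 470 169 1.5 88.9
```

```text
time: 12.85
tool_pos: [469.7, 167.2, 0.9]
tcp_rot: [0.301, 1.568, -2.861]
contact_force: [-0.2, 0.3, -0.4]
grip_width: 91.6
time: 13.52
tool_pos: [470.7, 168.6, 2.2]
tcp_rot: [-2.76, 1.57, 0.363]
contact_force: [-0.5, 1.0, 2.2]
grip_width: 49.8
t 13.5167 tcp [470.709 168.646   2.235] F [-0.546  1.009  2.25 ] w 49.791285737020544 q [0.191 0.55  1.827 0.    0.765 1.78 ]
jaw dir deg -91.09672670107456 tool x [ 0.001  0.    -1.   ]
shift cm [ 0.073 -0.034  0.072]
turn rad 5.7129843650595504e-05
shift cm after turn [ 0.073 -0.034  0.072]
```

```bash
python3 -m handwheel '[[[-2,0,0,0],[-3,0,0,0],[-3,0,0,0],[-2,0,0,0],[0,0,0,0]]]'; python3 -m handwheel '[[[0,0,2,0],[0,0,2,0],[0,0,-2,0],[0,0,-2,0],[0,0,2,0],[0,0,2,0],[0,0,-2,0],[0,0,-2,0]]]'; python3 samp.py 24 c2.npy;  python3 go.py 470.7 168.7 2.2 88.9
```

```text
time: 13.93
tool_pos: [472.7, 168.9, 105.4]
tcp_rot: [-2.958, 1.564, 0.165]
contact_force: [1.7, -0.1, -4.7]
grip_width: 50.1
time: 14.6
tool_pos: [467.1, 168.1, 99.5]
tcp_rot: [0.227, 1.564, -2.933]
contact_force: [0.8, -0.0, -4.0]
grip_width: 49.8
[[14.65  6.75 -0.22 -3.17 -0.   -0.44  0.01]
 [14.7  -0.48  0.07 -4.36  0.04  0.03 -0.01]
 [14.75 -0.77 -0.39 -5.18 -0.    0.06  0.04]
 [14.8  -0.33 -0.23 -4.43  0.06  0.1   0.01]
 [14.85 -0.08 -0.83 -4.42  0.09  0.07 -0.05]
 [14.9  -0.65  0.12 -4.97  0.02  0.02 -0.01]
 [14.95 -0.35 -0.17 -4.8   0.05  0.03  0.  ]
 [15.    0.05 -0.22 -4.28  0.06  0.01 -0.  ]
 [15.05 -0.3   0.42 -4.49  0.03  0.01 -0.02]
 [15.1   0.56  0.39 -3.64  0.05  0.05  0.  ]
 [15.15  0.56  0.24 -4.64  0.02  0.03 -0.02]
 [15.2   0.25 -0.04 -3.85  0.03 -0.01 -0.02]
 [15.25  0.69 -0.05 -4.34 -0.02 -0.02  0.03]
 [15.3   0.68 -0.36 -4.62  0.04  0.05 -0.05]
 [15.35  0.18 -0.79 -5.3   0.09 -0.03 -0.05]
 [15.4  -0.13 -0.36 -5.22 -0.01 -0.   -0.01]
 [15.45  0.25 -0.59 -3.84  0.03  0.07 -0.06]
 [15.5   0.35  0.48 -6.03 -0.01  0.    0.02]
 [15.55 -1.02  0.02 -4.38  0.03  0.01 -0.01]
 [15.6  -0.8  -0.66 -4.76  0.03 -0.02  0.01]
 [15.65 -0.67  1.01 -3.87  0.02  0.01 -0.01]
 [15.7   0.12  0.19 -4.17  0.01  0.01 -0.02]
 [15.75  0.42  0.09 -4.83  0.02  0.03 -0.04]
 [15.8   0.19  0.92 -4.13  0.01 -0.    0.  ]]
std F,M [0.49 0.5  0.56 0.03 0.03 0.02] width 49.90146785877467
Fx [0.37 0.52 0.33 0.12 0.29 0.18 0.23 0.24 0.15 0.17 0.2  0.19]
Fy [0.22 0.42 0.32 0.15 0.15 0.1  0.11 0.04 0.13 0.27 0.11 0.31]
Fz [0.22 0.38 0.37 0.17 0.06 0.12 0.06 0.23 0.32 0.23 0.14 0.12]
My [0.01 0.01 0.01 0.01 0.01 0.02 0.   0.01 0.02 0.01 0.01 0.02]
t 15.8 tcp [470.504 168.405 101.952] F [ 0.192  0.923 -4.126] w 49.90146785877467 q [ 0.19   0.4    1.731 -0.     1.011  1.78 ]
jaw dir deg -91.10079358495567 tool x [-0. -0. -1.]
shift cm [ 9.975 -0.031 -0.02 ]
turn rad -1.3850670370540028e-05
shift cm after turn [ 9.975 -0.031 -0.02 ]
```

```bash
sed -i 's/^print(L\[:.*\]); print/print(L[:,1].round(1).tolist()); print/' samp.py; python3 -m handwheel '[[[0,0,3,0],[0,0,3,0],[0,0,-3,0],[0,0,-3,0],[0,0,3,0],[0,0,3,0],[0,0,-3,0],[0,0,-3,0]]]';python3 -m handwheel '[[[0,0,3,0],[0,0,3,0],[0,0,-3,0],[0,0,-3,0]]]'; python3 samp.py 30 c2b.npy;  python3 go.py 470.7 168.7 2.2 88.9
```

```text
time: 16.47
tool_pos: [464.4, 167.9, 99.9]
tcp_rot: [0.202, 1.561, -2.957]
contact_force: [4.2, 1.4, -3.8]
grip_width: 49.4
time: 16.8
tool_pos: [464.4, 167.9, 99.9]
tcp_rot: [0.2, 1.561, -2.959]
contact_force: [3.9, 0.8, -3.3]
grip_width: 49.9
[11.3, 0.4, -0.8, -0.0, 0.5, -0.4, 0.2, 0.3, 0.3, -0.4, 0.2, -0.0, 0.3, 0.6, 0.2, -0.1, -0.0, 0.0, 0.3, -0.5, -0.2, -0.5, -0.1, -0.6, -1.0, 0.1, -0.9, -0.3, 0.6, 0.0]
std F,M [0.42 0.49 0.48 0.03 0.03 0.03] width 49.90289063607768
Fx [0.26 0.19 0.07 0.15 0.08 0.1  0.19 0.09 0.07 0.21 0.12 0.21]
Fy [0.24 0.27 0.07 0.27 0.15 0.25 0.29 0.2  0.25 0.2  0.1  0.15]
Fz [0.2  0.08 0.24 0.17 0.21 0.16 0.21 0.28 0.17 0.1  0.19 0.08]
My [0.01 0.02 0.01 0.01 0.01 0.01 0.01 0.01 0.01 0.02 0.   0.01]
t 18.3 tcp [470.516 168.431 101.976] F [ 0.02  -0.085 -4.884] w 49.90289063607768 q [ 0.19   0.4    1.731 -0.     1.011  1.78 ]
jaw dir deg -91.09793290326813 tool x [ 0. -0. -1.]
shift cm [ 9.978 -0.028 -0.018]
turn rad 3.607764392848347e-05
shift cm after turn [ 9.978 -0.028 -0.018]
```

Nothing at 3 Hz above the noise: sound. I'll set it back and try the third.

```bash
python3 -m handwheel '[[[2.5,0,0,0],[2.5,0,0,0],[2.5,0,0,0],[1.2,0,0,0],[0.7,0,0,0],[0.4,0,0,0],[0.15,0,0,0],[0,0,0,0]]]'; python3 -m handwheel '[[[0.05,0,0,0],[0,0,0,0]]]';python3 -m handwheel '[[[0.05,0,0,0],[0,0,0,0]]]'
```

```text
time: 18.97
tool_pos: [471.0, 168.5, 3.0]
tcp_rot: [-3.035, 1.57, 0.088]
contact_force: [0.6, 0.2, -4.4]
grip_width: 50.1
time: 19.13
tool_pos: [471.2, 168.6, 2.8]
tcp_rot: [-2.972, 1.569, 0.15]
contact_force: [0.6, -0.1, -5.3]
grip_width: 50.1
time: 19.3
tool_pos: [471.3, 168.6, 2.5]
tcp_rot: [-2.979, 1.569, 0.144]
contact_force: [0.3, -0.7, 2.7]
grip_width: 49.8
```

```bash
python3 -m handwheel '[[[0,0,0,0],[0,0,0,0],[0,0,0,0],[0,0,0,0],[0,0,0,0],[-1,0,0,0],[-3,0,0,0],[-3,0,0,0]]]' 1;  python3 -m handwheel '[[[-2,-2.5,0,0],[0,-3,-0.3,0],[0,-2.5,-0.3,0],[0,-2,-0.3,0],[0,-1.2,0,0],[0,0,0,0],[0,0,0,0]]]'; python3 go.py 482.3 283 1.5 88.5;python3 - <<'E'
from h import *
np.set_printoptions(precision=1,suppress=True)
m=bot.camera_model('wrist');a,d=save('wrist','w10')
P=wristcloud(d,m)
boxes(P,0,262,60,78)
E
```

```text
time: 19.97
tool_pos: [469.5, 168.2, 71.9]
tcp_rot: [0.23, 1.568, -2.931]
contact_force: [1.5, 0.4, -0.5]
grip_width: 91.4
time: 20.55
tool_pos: [481.2, 280.0, 91.5]
tcp_rot: [0.95, 1.57, -2.21]
contact_force: [-0.6, -0.6, -0.8]
grip_width: 91.8
t 20.55 tcp [481.232 280.     91.458] F [-0.624 -0.64  -0.794] w 91.82139314431441 q [ 0.39   0.505  1.583 -0.001  1.054  1.979]
jaw dir deg -91.03635572214453 tool x [-0.001 -0.001 -1.   ]
shift cm [ 8.995 -0.308 -0.106]
turn rad 0.008092119206609055
shift cm after turn [ 8.995 -0.309 -0.104]
[148   0  63  14 433] 68.4 [635.1 344.3] [41.7  8.4] 86.5 lo [631.1 324.2  60.3] hi [639.2 363.4  77.7]
[ 236  150   75  112 7900] 68.3 [491.9 282.7] [50.1 78.3] 89.0 lo [454.7 258.6  61.4] hi [528.9 306.9  70. ]
[ 395  166   69   94 4541] 68.4 [485.2 168.5] [50.  69.1] 88.1 lo [454.8 144.5  60.4] hi [517.8 192.5  70.3]
[ 528  182   32   66 1510] 68.4 [478.4  38.3] [63.5 40.5] 8.8 lo [453.1  17.7  60.4] hi [508.5  55.8  70.3]
```

View pics/w10.png

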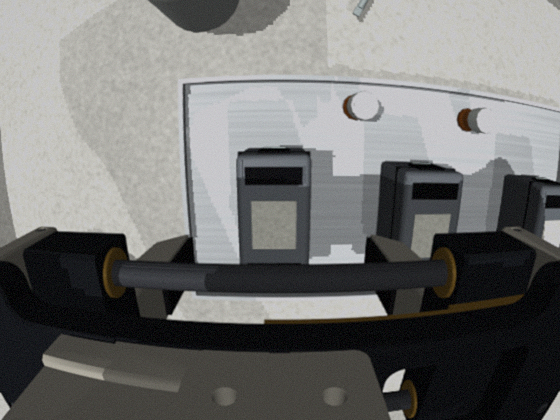

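```bash
python3 -m handwheel '[[[2.5,-0.28,-0.1,0],[2.5,0,0,0],[2,0,0,0],[1.2,0,0,0],[0.7,0,0,0],[0,0,0,0]]]' 1; python3 -m handwheel '[[[0,0,0,0],[0,0,0,0],[0,0,0,0],[0,0,0,0],[0,0,0,0],[0,0,0,0],[0,0,0,0],[0,0,0,0]]]' 0; python3 go.py 482.3 283 1.5 88.9
```

```text
time: 21.1
tool_pos: [481.8, 281.5, 1.2]
tcp_rot: [0.493, 1.567, -2.669]
contact_force: [-0.1, -0.3, 0.7]
grip_width: 91.8
time: 21.77
tool_pos: [482.9, 283.3, 2.8]
tcp_rot: [-2.594, 1.57, 0.529]
contact_force: [-1.3, 1.5, 1.9]
grip_width: 50.1
t 21.7667 tcp [482.879 283.292   2.751] F [-1.28   1.456  1.937] w 50.06497993821639 q [0.394 0.628 1.655 0.    0.858 1.983]
jaw dir deg -91.09395100299791 tool x [ 0.001  0.    -1.   ]
shift cm [0.125 0.03  0.057]
turn rad 0.00010557491412985397
shift cm after turn [0.125 0.03  0.057]
```

```bash
python3 -m handwheel '[[[-2,0,0,0],[-3,0,0,0],[-3,0,0,0],[-2,0,0,0],[0,0,0,0]]]'; python3 -m handwheel '[[[0,0,2,0],[0,0,2,0],[0,0,-2,0],[0,0,-2,0],[0,0,2,0],[0,0,2,0],[0,0,-2,0],[0,0,-2,0]]]'; python3 samp.py 30 c3.npy;  python3 go.py 482.3 283 1.5 88.9
```

```text
time: 22.18
tool_pos: [484.9, 283.9, 106.2]
tcp_rot: [-2.755, 1.564, 0.368]
contact_force: [0.7, 0.3, -4.2]
grip_width: 50.2
time: 22.85
tool_pos: [479.3, 282.4, 99.7]
tcp_rot: [0.405, 1.564, -2.754]
contact_force: [2.4, 0.7, -4.0]
grip_width: 50.0
[9.0, 0.5, -1.4, -2.1, -1.6, -0.4, 0.2, 1.7, 0.2, -0.3, -1.4, 0.6, 0.2, 1.8, 0.5, -1.0, -0.8, -0.9, -0.9, 0.3, 0.6, 0.2, 0.2, -1.0, -1.1, -0.5, 1.1, 1.0, -0.2, -0.9]
std F,M [0.9  0.38 0.45 0.03 0.1  0.03] width 49.84190431392106
Fx [0.26 0.25 0.1  0.37 1.04 0.46 0.57 0.27 0.27 0.07 0.24 0.11]
Fy [0.05 0.11 0.15 0.18 0.19 0.11 0.1  0.21 0.17 0.14 0.18 0.04]
Fz [0.19 0.25 0.27 0.02 0.21 0.24 0.08 0.09 0.12 0.16 0.18 0.21]
My [0.02 0.   0.03 0.05 0.13 0.07 0.03 0.02 0.03 0.   0.01 0.01]
t 24.35 tcp [482.837 283.023 102.52 ] F [-0.936  0.673 -4.543] w 49.84190431392106 q [ 0.393  0.496  1.563 -0.     1.082  1.983]
jaw dir deg -91.10086464423613 tool x [ 0. -0. -1.]
shift cm [10.102  0.003  0.056]
turn rad -1.5090888778630719e-05
shift cm after turn [10.102  0.003  0.056]
```

C3 clearly rattles (Fx ≈ 1 N, My ≈ 0.13 N·m at 3 Hz, against ≈ 0.1–0.2 of noise). Carrying it towards the show point.

```bash
python3 go.py 497 -300 121.6 86.6; python3 -m handwheel '[[[-2,2,0,0],[0,3.5,-0.2,0],[0,4,-0.2,0],[0,4,-0.2,0],[0,4,-0.2,0],[0,4,-0.2,0],[0,4,-0.2,0],[0,4,-0.2,0]]]'; python3 -m handwheel '[[[0,4,-0.2,0],[0,4,-0.2,0],[0,4,-0.2,0],[0,4,-0.2,0],[0,4,-0.2,0],[0,3.5,-0.2,0],[0,3,0,0],[0,2,0,0]]]'; python3 -m handwheel '[[[0,1,0,0],[0,0,0,0.04],[0,0,0,0],[0,0,0,0]]]'; python3 go.py 502 -312 121.6 86.6
```

```text
t 24.35 tcp [482.837 283.023 102.52 ] F [-0.936  0.673 -4.543] w 49.84190431392106 q [ 0.393  0.496  1.563 -0.     1.082  1.983]
jaw dir deg -91.10086464423613 tool x [ 0. -0. -1.]
shift cm [-1.906 58.264 -2.537]
turn rad 0.040127481907091145
shift cm after turn [-1.906 58.116 -4.872]
time: 25.02
tool_pos: [491.0, -14.0, 122.8]
tcp_rot: [2.964, 1.57, -0.197]
contact_force: [0.8, -0.1, -5.0]
grip_width: 49.7
time: 25.68
tool_pos: [497.3, -300.8, 122.5]
tcp_rot: [2.02, 1.569, -1.143]
contact_force: [0.0, -0.3, -5.1]
grip_width: 49.6
time: 26.02
tool_pos: [497.4, -306.6, 122.4]
tcp_rot: [-1.129, 1.57, 1.955]
contact_force: [-0.2, 0.4, -4.7]
grip_width: 49.8
t 26.0167 tcp [ 497.397 -306.599  122.405] F [-0.184  0.366 -4.708] w 49.762887897111774 q [-0.684  0.517  1.465  0.     1.16   0.945]
jaw dir deg -93.31737269340718 tool x [-0.     0.001 -1.   ]
shift cm [ 0.08   0.513 -0.491]
turn rad 0.0014421185520996356
shift cm after turn [ 0.08   0.512 -0.491]
```

```bash
python3 - <<'E'
from h import *
np.set_printoptions(precision=1,suppress=True)
for c in ['wrist','top','side']:
    m=bot.camera_model(c);p,d=save(c,c+'_a')
    for n in ['scanner','window','show_point','case_k']:
        print(c,n,bot.spot_point(c,n)[:2])
o=bot.get_obs();print(o['tool_pos'],o['time'])
E
```

```text
wrist scanner [{'point': [287.6, 22.5], 'conf': 0.94}]
wrist window [{'point': [294.6, 12.0], 'conf': 0.72}]
wrist show_point []
wrist case_k [{'point': [18.6, 240.8], 'conf': 0.71}, {'point': [278.4, 244.1], 'conf': 0.61}]
top scanner [{'point': [377.8, 187.0], 'conf': 0.94}]
top window [{'point': [393.7, 190.1], 'conf': 0.84}]
top show_point [{'point': [449.9, 239.3], 'conf': 0.46}]
top case_k [{'point': [216.3, 240.8], 'conf': 0.71}, {'point': [262.3, 244.7], 'conf': 0.58}]
side scanner [{'point': [310.8, 183.8], 'conf': 0.71}, {'point': [251.7, 259.3], 'conf': 0.67}]
side window [{'point': [321.9, 149.9], 'conf': 0.6}]
side show_point [{'point': [291.5, 262.3], 'conf': 0.32}]
side case_k [{'point': [351.3, 172.4], 'conf': 0.67}, {'point': [263.3, 285.7], 'conf': 0.6}]
[ 497.4 -307.4  122.5] 26.7667
```

View pics/wrist_a.png

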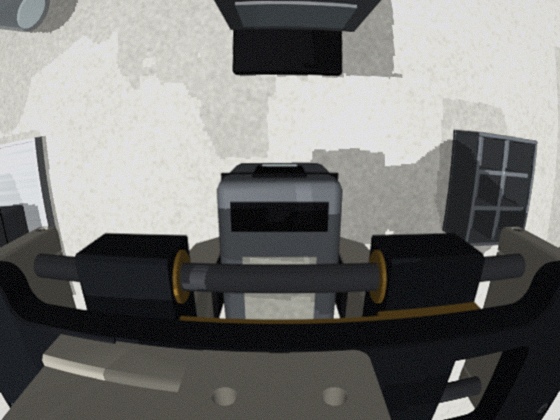

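View pics/top_a.png

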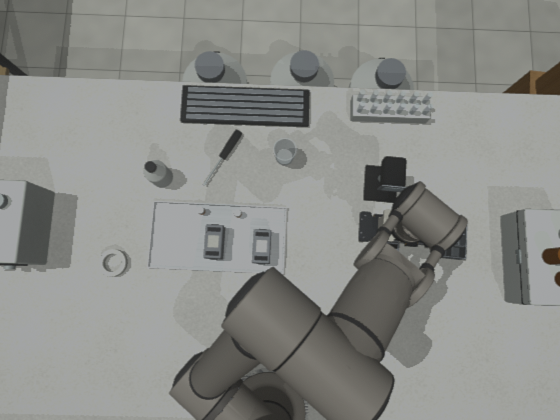

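View pics/side_a.png

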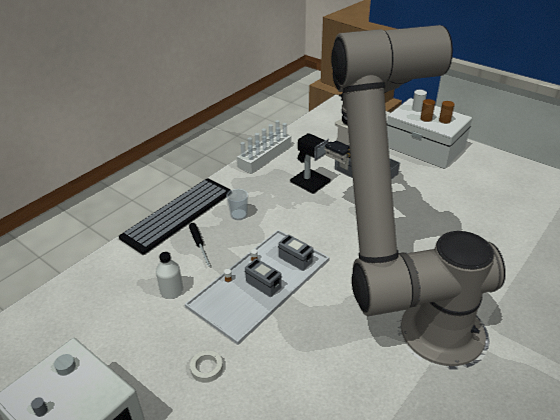

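```bash
python3 - <<'E'
from h import *
np.set_printoptions(precision=1,suppress=True)
m=bot.camera_model('wrist'); P=wristcloud(np.load('pics/wrist_a.npy'),m)
def rep(n,u0,u1,v0,v1,z0,z1,x0=0):
    q=P[v0:v1,u0:u1]; k=(q[...,2]>z0)&(q[...,2]<z1)&(q[...,0]>x0); X=q[k]; r=cv2.minAreaRect(X[:,:2].astype(np.float32))
    print(n,len(X),'medz',np.median(X[:,2]),'rect',np.round(r[0],1),np.round(r[1],1),round(r[2],1),'lo',np.percentile(X,1,0),'hi',np.percentile(X,99,0))
rep('base',210,370,20,80,9,22,590)
for u,v in [(240,71),(290,71),(335,71),(240,60),(335,60)]: print('base',u,v,P[v,u])
for u,v in [(240,15),(260,15),(290,12),(320,15),(350,10),(250,24),(290,24),(340,24),(225,10)]: print('win',u,v,P[v,u])
rep('casetop',205,355,165,262,178,195,480)
for u in (228,250,280,310,332):
    print('case col',u,[P[v,u] for v in (180,190,235)])
# top/bottom edges
# window head from top
d=np.load('pics/top_a.npy'); mm=bot.camera_model('top'); 
v,u=np.mgrid[:420,:560]
T=(np.stack([(u-mm['cx'])/mm['fx'],(v-mm['cy'])/mm['fy'],np.ones_like(u)],-1)*d[...,None])@Ro.from_euler("xyz",mm["rotation"]).as_matrix().T+mm['position']
for n,z0,z1,b in [('head',168,195,(355,408,150,194)),('base',8,22,(355,410,155,210))]:
    q=T[b[2]:b[3],b[0]:b[1]]; X=q[(q[...,2]>z0)&(q[...,2]<z1)&(q[...,0]>595)]; r=cv2.minAreaRect(X[:,:2].astype(np.float32)); print('top',n,np.round(r[0],1),np.round(r[1],1),r[2],X.min(0),X.max(0),np.median(X[:,2]))
for vv in range(176,196,2): print(vv,T[vv,385],T[vv,400])
E
python3 - <<'E'
import cv2
i=cv2.imread('pics/side_a.png'); cv2.imwrite('pics/side_ac.png',cv2.resize(i[90:210,270:410],None,fx=5,fy=5,interpolation=cv2.INTER_CUBIC))
i=cv2.imread('pics/top_a.png'); cv2.imwrite('pics/top_ac.png',cv2.resize(i[145:265,345:485],None,fx=5,fy=5,interpolation=cv2.INTER_CUBIC))
E
```

```text
base 4882 medz 14.39996087223463 rect [ 631.5 -323.7] [100.8  42.9] 86.5 lo [ 609.2 -372.1   10.8] hi [ 653.5 -275.    16.2]
base 240 71 [ 615.  -280.3   14.8]
base 290 71 [ 611.7 -324.8   15.4]
base 335 71 [ 610.7 -365.5   14.5]
base 240 60 [ 625.4 -280.8   14.2]
base 335 60 [ 620.9 -366.    14.9]
win 240 15 [ 618.9 -297.   156.9]
win 260 15 [ 617.9 -306.4  157.1]
win 290 12 [ 617.5 -320.3  160.4]
win 320 15 [ 616.2 -334.3  158.5]
win 350 10 [ 615.3 -346.3  169. ]
win 250 24 [ 618.2 -300.5  142.9]
win 290 24 [ 617.2 -320.9  141.6]
win 340 24 [ 615.7 -346.1  145.4]
win 225 10 [ 620.6 -290.7  161.8]
casetop 10747 medz 187.9549141364692 rect [ 526.3 -309.9] [65.6 39.1] 86.7 lo [ 508.3 -335.2  179.1] hi [ 544.7 -284.6  189.7]
case col 228 [array([ 544.4, -291. ,  184.9]), array([ 540.9, -291.1,  187.4]), array([ 522.6, -289.2,  187.4])]
case col 250 [array([ 543.9, -299.7,  185.2]), array([ 540.3, -299.6,  187.2]), array([ 522.4, -298.2,  188. ])]
case col 280 [array([ 543. , -311.3,  184.2]), array([ 539.8, -311.1,  188.2]), array([ 521.8, -310. ,  188.3])]
case col 310 [array([ 542.4,
[... 240 characters left out ...]
797058105469 [ 616.2 -352.7  168. ] [ 707.1 -285.3  188.2] 178.67937351512592
top base [ 672.3 -317.3] [152.2 101.6] 3.7328057289123535 [ 596.6 -370.3    8.1] [ 744.9 -261.7   21.8] 14.228854758796842
176 [ 649.4 -296.6  178.7] [ 651.  -337.3  177.5]
178 [ 643.7 -296.4  179.2] [ 645.1 -336.7  179.3]
180 [ 638.8 -296.9  177. ] [ 639.3 -336.2  180.9]
182 [ 633.6 -297.2  175.6] [ 634.6 -337.   177.5]
184 [ 628.  -297.   176.4] [ 628.2 -335.8  181.5]
186 [ 621.2 -295.4  182.4] [ 622.4 -335.2  183.3]
188 [ 620.1 -300.4  162.1] [ 618.8 -337.6  174.6]
190 [ 619.8 -306.6  136.9] [ 617.3 -342.9  155.8]
192 [ 639.4 -337.2   12.9] [ 643.  -386.1    2.6]
194 [ 633.4 -337.5   11.8] [ 541.7 -251.3  479.1]
```

View pics/side_ac.png

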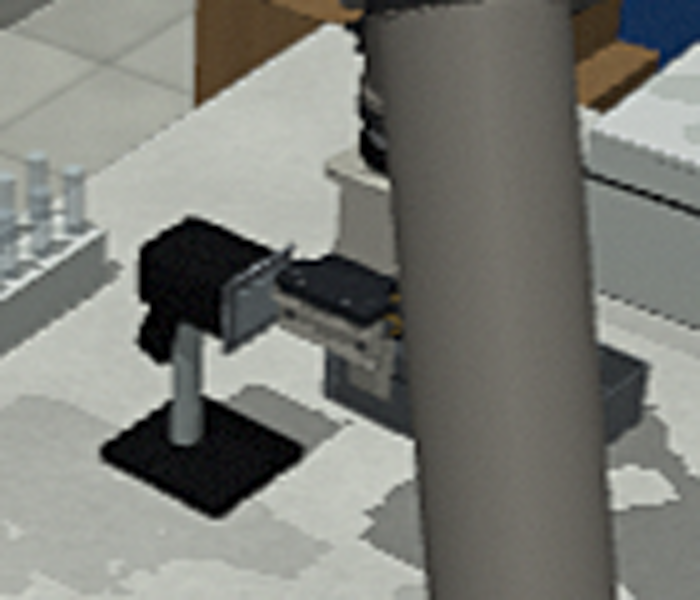

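View pics/top_ac.png

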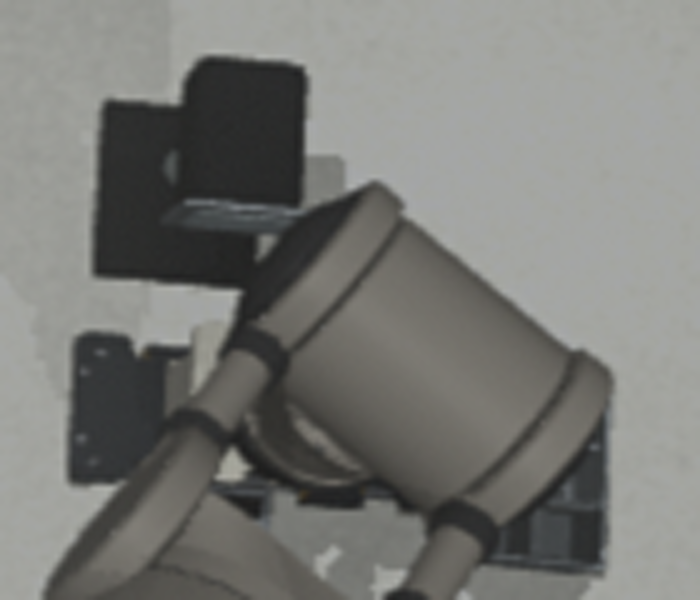

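```bash
python3 -m handwheel '[[[0.05,0.2,-0.15,0],[0,0.2,-0.15,0.002],[0,0.15,-0.15,0],[0,0,0,0],[0,0,0,0],[0,0,0,0],[0,0,0,0],[0,0,0,0]]]'; python3 - <<'E'
from h import *
np.set_printoptions(precision=1,suppress=True)
m=bot.camera_model('wrist'); p,d=save('wrist','w12');P=wristcloud(d,m)
def rep(n,u0,u1,v0,v1,z0,z1,x0=0):
    q=P[v0:v1,u0:u1]; k=(q[...,2]>z0)&(q[...,2]<z1)&(q[...,0]>x0); X=q[k]; r=cv2.minAreaRect(X[:,:2].astype(np.float32))
    print(n,len(X),'medz',np.median(X[:,2]),'rect',np.round(r[0],1),np.round(r[1],1),round(r[2],1),'lo',np.percentile(X,1,0),'hi',np.percentile(X,99,0))
rep('base',200,380,15,80,9,22,590)
rep('win',150,400,0,30,130,175,600)
rep('casetop',205,355,165,262,178,195,480)
o=bot.get_obs(); print(o['tool_pos'],o['time'],o['dq'],Ro.from_euler('xyz',o['tcp_rot']).as_matrix()[:,:2].T)
p,d=save('side','s12'); 
i=cv2.imread('pics/s12.png'); cv2.imwrite('pics/s12c.png',cv2.resize(i[90:350,170:410],None,fx=2.3,fy=2.3))
E
```

```text
time: 27.43
tool_pos: [501.5, -313.1, 122.1]
tcp_rot: [1.852, 1.571, -1.351]
contact_force: [0.3, 0.3, -4.9]
grip_width: 50.0
base 4561 medz 14.205997752786232 rect [ 630.1 -322.7] [100.4  40.4] 86.4 lo [ 609.3 -370.9   11.6] hi [ 650.6 -273.9   15.9]
win 3128 medz 164.80928766910705 rect [ 617.7 -321.7] [69.7  3.4] 86.6 lo [ 615.3 -355.3  146.2] hi [ 620.9 -288.1  174.8]
casetop 10697 medz 187.4803961840281 rect [ 530.4 -315.8] [65.9 39.1] 86.8 lo [ 512.8 -340.8  178.9] hi [ 548.8 -290.6  189.3]
[ 501.5 -313.1  122. ] 27.4833 [-0. -0.  0.  0.  0. -0.] [[-0.  -0.  -1. ]
 [-0.1 -1.   0. ]]
```

View pics/w12.png

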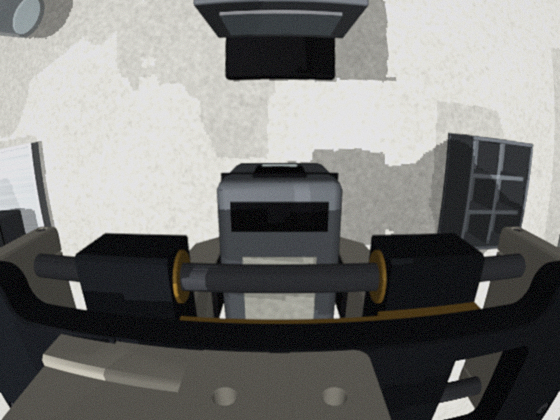

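View pics/s12c.png

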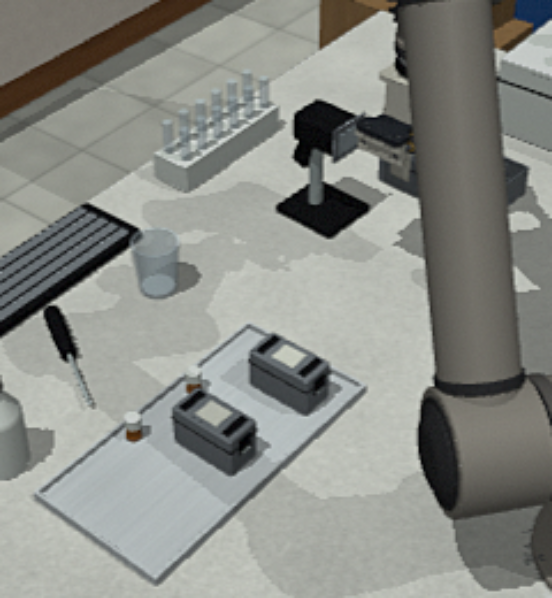

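```bash
python3 -m handwheel '[[[0,0.08,0,0],[0,0,0,0],[0,0,0,0],[0,0,0,0],[0,0,0,0],[0,0,0,0],[0,0,0,0],[0,0,0,0]]]'; python3 - <<'E'
from h import *
o=bot.get_obs(); print(o['tool_pos'],o['time'],o['dq'].round(4),o['grip_width'],o['contact_force']); print(bot.close_job())
E
```

```text
time: 28.2
tool_pos: [501.5, -313.9, 122.0]
tcp_rot: [1.79, 1.571, -1.413]
contact_force: [-0.9, -0.3, -5.1]
grip_width: 49.6
[ 501.50094206 -313.94176111  122.03996542] 28.2 [-0.0007  0.0008 -0.0007  0.0005 -0.0001  0.001 ] 49.63549601642701 [-0.87808871 -0.26794774 -5.12186293]
the job is handed in; nothing more can be done
None
```

The job is handed in at 28.2 s. The rattling case, the farthest to the robot's left, is held still and upright at the show point with a small end facing the glass.

- **Plunger:** I pressed it to its stop. The force jumped to 34 N and the knob measured 56 mm high; after I released it, it measured 74 mm.
- **Shaking:** The case nearest the plunger and the middle case showed nothing above noise at 3 Hz. I shook the middle one a second time because its first trace was a little unsteady. The third rattled clearly, at about 1 N and 0.13 N·m at 3 Hz.
- **Sound cases:** Both are back on the tray, and the side picture shows them upright, with the jars where they were.
- **Final position:** From the last wrist picture:
  - The case end is about 68.6 mm from the glass, against 69 mm wanted.
  - It was 0.7–1 mm off the window's centre line, so I shifted it 0.8 mm and took no picture after that.
  - Its lid is at 187.5 mm against 187 mm, and its yaw is within about 0.4° of the scanner's.
  - Joint speeds were about zero.

**Disagreements:**
- The fingertips really sit about 28 mm above the reported TCP. I confirmed this by touching the plunger and from wrist depth, and used the corrected height throughout.
- The top and wrist cameras disagreed by about 3 mm sideways. I used the wrist view for the final alignment, so the absolute position is good to about 2 mm.

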